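Wind a frame clamp to its set pin and run the seam tool along the frame

TASK

Turn the black bar knob of the clamp clockwise until the white pointer comes to rest at the tall ball-headed pin with the pawl caught in that tooth, so that the frame is pressed home against its end stop. Then take the seam stylus from its rest and slowly, at a few centimetres a second and without pressing hard, guide its tip down in the open channel along the frame's far bar, from the knob end to the end-stop end. Lay the stylus back in its rest and leave the clamp wound and everything else on the bench where it was.

Things in the scene. Friction and masses are not known exactly. Their poses are not given: they have to be found in the camera images.
- fixture: Fixed grey base plate 180 (x) x 370 (y) x 12 mm; origin at the centre of its underside, z up. Wheel axis at x 0, y -100. The frame lies on the +y end between low side guides (2 mm play each side, 21 mm above the bench) and an end stop with its face at y +173, top 26 mm above the bench. A sprung jaw, up to 32 mm high, moves to +y with the wheel (20 mm per rad) and pushes the frame home.
- wheel (a joint): Ratchet wheel turned by the knob, rad, growing CLOCKWISE from above. 15 teeth, 0.419 rad apart, caught at about -0.11 + 0.419 n. Starts at n = 0, 1 or 2 and has 2 to 6 teeth to go. Let go, it springs back (anticlockwise) to the last tooth passed, where the pawl holds it: turn about 0.2 rad (0.1 to 0.3) past the chosen tooth, then let go. No way back past a tooth. Takes 0.1 to 0.35 N m.
- knob (a point): Grip point of the knob, on the wheel's axis, 59 mm above the bench. The knob is a black upright bar 62 mm long, 14 mm thick, from 42 to 76 mm above the bench; its length lies along the line from this point to the pointer. Grip it across the 14 mm from above. Below it the wheel (radius 56 mm) reaches 30 mm and the pointer 36 mm above the bench.
- pointer (a point): Tip of the white pointer that turns with the wheel, 66 mm from its axis, 34 mm above the bench.
- set_pin: The tall pin: steel, 8 mm thick with a 14 mm ball head, its top 55 mm above the bench; origin at its foot on the base plate, 79 mm from the wheel's axis. It stands exactly at one of three tooth positions (24 deg apart, clockwise of the pointer): when the wheel is caught at that tooth the pointer points straight at the pin.
- stud_a: Short plain stud (8 mm thick, 12 mm high) at another of the three tooth positions; origin at its foot. Not the chosen tooth.
- stud_b: Short plain stud like stud_a at the remaining position.
- frame: Loose black plastic frame 100 (x) x 150 (y) x 10 mm, open inside, lying on the fixture, 3 to 9 mm short of the end stop at first; origin at the centre of its underside, axes as the fixture's. Its far (+x) bar has the open channel: centred on x +39, 14 mm wide, grey floor 6 mm above the underside, lips 4 mm high, open at both ends. Pressed home, its origin is at y +98 of the fixture.
- seam_start (a point): Start of the seam: centre of the channel's floor, 20 mm from the bar's end nearest the wheel.
- seam_end (a point): End of the seam: centre of the channel's floor, 110 mm further on along the frame's +y, 20 mm from the bar's end-stop end.
- stylus: Loose seam stylus, 0.04 to 0.09 kg: square aluminium handle 128 mm long (along its x), 14 x 14 mm, with a steel rod that runs on to x +85 mm and is there cranked straight down. Origin at the centre of the handle, also the centre of mass within 4 mm; z up as it lies. Take it by the middle of the handle, across the 14 mm, from above.
- stylus_tip (a point): Lowest point of the stylus: round tip 5 mm thick, at x +85 mm, z -33 mm of the stylus.
- rest: Fixed stylus rest, left or right of the fixture: dark foot 170 (x) x 70 x 10 mm, two notched grey posts at x +-52 (10 thick, 46 wide, 62 mm high). The handle lies along the rest's x in the notches, 22 mm wide with floor 48 mm above the bench: the stylus's origin is 55 mm above the rest's origin (centre of the foot's underside). Fingers fit between the posts.
- parts_tray: Empty grey tray 170 x 110 x 35 mm fixed on the other side of the fixture; origin at the centre of its underside. Bystander.
- solvent: Loose white bottle, 56 mm thick, 150 mm tall, standing close beyond the fixture; origin at its underside. Bystander.
- jar: Loose amber jar, 64 mm thick, 75 mm tall, standing close on the robot's side of the fixture; origin at its underside. Bystander.
- tape_roll: Loose yellow tape roll lying flat, 90 mm across, 24 mm high; origin at its underside. Bystander.
- clip_block: Loose steel angle block 70 x 50 x 50 mm; origin at its underside. Bystander.
There are look-alikes about, which are no part of the job. Of the things shaped like the stylus, the aluminium one is meant. Leave any red look-alike of the rest alone.

How it is judged:
By the outcome, as a careful person would: the job done as asked, in the order asked, and still so for the second after the job is handed in, with the robot touching nothing.
It also fails if it takes over 72 s, if anything falls off the work surface, if the arm or the gripper's body presses on something with over 40 N, if the wrist force passes 120 N, or if a joint passes its speed limit or range.

ROBOT

A 7-joint arm with a two-finger parallel gripper is mounted at the origin on the work surface. World frame = base frame: x ahead of the robot, y to its left, z up, the work surface at z = 0. Lengths are in m, angles in rad, forces in N, time in s.
With the tool pointing down it reaches from about 0.35 to 0.9 m from the base axis. Payload 8.1 kg.
Tool frame: the origin (TCP) lies midway between the tips of the shut fingers; the grasp point (between the pads) lies 19 mm behind it; x points along the fingers, z is the direction in which the jaws open and shut, and the axes are right-handed (so a half turn about x gives the same grasp; the last joint's range is limited). The gripper opens to 92 mm and grips with 3 to 60 N. Pads are 19 mm wide; open, the fingers measure 130 mm over their backs; the gripper's body (75 mm by 190 mm) begins 47 mm behind the grasp point.
Start: joints at [-1.227, 0.434, 0.025, 1.573, -0.012, 1.134, -0.075], TCP at [0.27, 0.564, 0.227] pointing down, gripper open.
Joint ranges: [-2.62, 2.62], [-0.44, 2.09], [-1.27, 1.32], [0.08, 2.57], [-1.32, 4.46], [0.12, 2], [-2.74, 2.74]. Speed limits (rad/s): [2.22, 2.22, 3.01, 3.01, 3.14, 3.14, 3.14].

INTERFACE

Orientations are given as a rotation vector (axis times angle).
In Python, from cell import arm gives the robot as it stands. The module is installed in compiled form; this text tells all that it offers.
- The arm moves only by the tool move_arm, never from a script. Its argument "steps" is text: rows parted by semicolons, each of 5 numbers parted by spaces: the shift along the tool's x, y, z in m, then the turn about the tool's x in rad, then the closure in counts, from 0 (fully open) to 255 (shut). A call has 1 to 10 rows; each row is the pose to reach, as a shift and turn from the pose commanded when the call began, along the tool's axes at that moment; what a row does not reach only later rows make up. A row lasts 1/12 s, in which the tool goes at most 41.7 mm and 7.16 degrees, less where a joint would pass 70% of its speed; a pose out of reach is approached as far as the arm can. A call with a gripper value outside its range is refused whole. The fingers move at their own pace and stop on an object; "squeeze" is the grip in N (left out, the last holds). Time passes only in rows, so rows that repeat a pose let the fingers close. It gives the time, the measured TCP pose, the force and the opening at its end, in the units of the state.
- arm.observe(): the state, without advancing time (a new reading comes with each control period).
- arm.get_image(name): name is "side" or "top" or "wrist"; returns a dict with "img" (480x640x3 uint8, blue, green, red), "z_map" (480x640 float32, m along the optical axis (not along the pixel's ray), 0 where there is no reading), "vfov" (degrees; the focal length in pixels is half the picture's height over the tangent of half this angle, whatever the lens; pixels are square), "cx", "cy" (the principal point, pixels), "extrinsics" (4x4, takes a point from camera to world coordinates). Camera axes: x right, y up, looking along -z (the intrinsics and any distortion apply to the point x, -y, -z); pixel columns grow to the right and rows downward; lengths in m; the calibration is good to about 2 mm. A picture is of the moment at which its call begins.
- arm.sign_off(): hands the job in, once; it reports no verdict.
The state is a dict: "clock": time; "joints": joint angles; "dq": joint speeds; "joint_efforts": joint torques, N m; "position": TCP position; "ee_rot": TCP orientation; "force": force on the tool from outside, world axes, zero at the start; "ft_torque": the same for the moment, N m; "width": opening from 0.0 (shut) to 1.0 (fully open).
Only numpy, scipy, OpenCV 4.12 (cv2) and the standard library are available. Lean on these libraries where they do the work, as an engineer would, in place of code of your own. Each camera call takes 0.05 s, during which the arm holds its last target.

## Working session

There is one attempt and no reset: what is moved stays moved. The work goes in short steps, Python scripts to look and compute and a tool call to move; the robot and the scene stay as the last step left them, time stands still between calls to the robot, and variables do not carry over. Pictures are saved under pics/ and viewed, and the job is handed in when it is done.

Besides the shell and the picture viewer there is one more tool, called as name(argument=value, ...) on one line, values as JSON. move_arm: Moves the arm, as the interface text tells. Its arguments: {"type":"object","properties":{"steps":{"type":"string"},"squeeze":{"type":"number"}},"required":["steps"]}

```bash
mkdir -p pics; ls; cat > h.py <<'E'
import numpy as np, cv2, pickle
from cell import arm
def grab(n):
    d=arm.get_image(n); pickle.dump(d,open(f'{n}.pkl','wb')); return d
def load(n): return pickle.load(open(f'{n}.pkl','rb'))
def f(d): return 240/np.tan(np.radians(d['vfov']/2))
def pix2w(d,u,v,z=None):
    """world point from z_map, or on plane z"""
    F=f(d); r=np.array([(u-d['cx'])/F,-(v-d['cy'])/F,-1.]); E=np.array(d['extrinsics'])
    o=E[:3,3]; w=E[:3,:3]@r
    if z is None: return o+w*d['z_map'][int(round(v)),int(round(u))]
    return o+w*(z-o[2])/w[2]
def w2pix(d,p):
    E=np.linalg.inv(np.array(d['extrinsics'])); c=E[:3,:3]@np.array(p)+E[:3,3]
    F=f(d); return d['cx']+F*c[0]/-c[2], d['cy']-F*c[1]/-c[2]
E
python3 - <<'E'
from h import *
print(arm.observe())
for n in ['top','side','wrist']:
    d=grab(n); cv2.imwrite(f'pics/{n}0.png',d['img']); print(n,{k:d[k] for k in d if k not in('img','z_map')})
E
```

```text
pics
{'clock': 0.0, 'joints': array([-1.22662425,  0.43522587,  0.02497594,  1.57412637, -0.01159338,
        1.13399858, -0.07510983]), 'dq': array([-7.72900263e-05, -1.50624760e-04, -4.01420173e-04,  2.12155605e-03,
       -3.52484831e-04, -1.12025315e-03, -3.58557621e-04]), 'joint_efforts': array([ 6.31127568e-04, -6.67868257e+01,  9.85261425e-01, -3.14448130e+01,
       -6.04612101e-02,  4.31871903e-02,  1.92875245e-04]), 'position': array([0.2698636 , 0.56314976, 0.2259319 ]), 'ee_rot': array([-0.8750398 ,  1.3893769 ,  0.87342292]), 'force': array([ 0.15124958, -0.57035845,  0.08266962]), 'ft_torque': array([-0.0021537 ,  0.00293341, -0.02046868]), 'width': 0.9999592041999226}
top {'vfov': 42.76689019319399, 'cx': 322.08770638796386, 'cy': 246.49802067275277, 'extrinsics': array([[-0.00555115,  0.9915432 , -0.12965824,  0.35871217],
       [-0.99991473, -0.0070365 , -0.01100063,  0.04654295],
       [-0.01181994,  0.12958612,  0.99149772,  1.40588819],
       [ 0.        ,  0.        ,  0.        ,  1.        ]])}
side {'vfov': 47.87730254858393, 'cx': 313.60301518395096, 'cy': 238.03533925320812, 'extrinsics': array([[ 0.98499362,  0.10820481, -0.13445925,  0.34503182],
       [-0.171586  ,  0.52999963, -0.83045688, -1.08411024],
       [-0.01859608,  0.84106605,  0.54061269,  0.81415435],
       [ 0.        ,  0.        ,  0.        ,  1.        ]])}
wrist {'vfov': 61.39775229435081, 'cx': 320.5516823652488, 'cy': 239.63168280666392, 'extrinsics': array([[ 4.31742567e-01, -8.57810868e-01, -2.78852778e-01,
         1.94251078e-01],
       [ 9.01996682e-01,  4.10392135e-01,  1.34090575e-01,
         6.01216323e-01],
       [-5.85366091e-04, -3.09416889e-01,  9.50926309e-01,
         3.84154232e-01],
       [ 0.00000000e+00,  0.00000000e+00,  0.00000000e+00,
         1.00000000e+00]])}
```

View pics/top0.png

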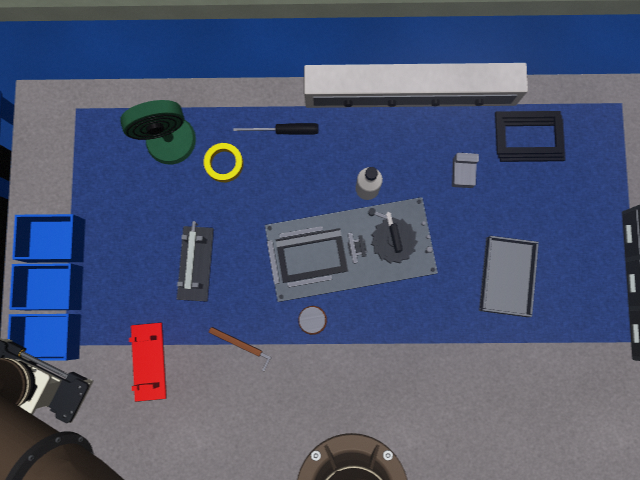

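View pics/side0.png

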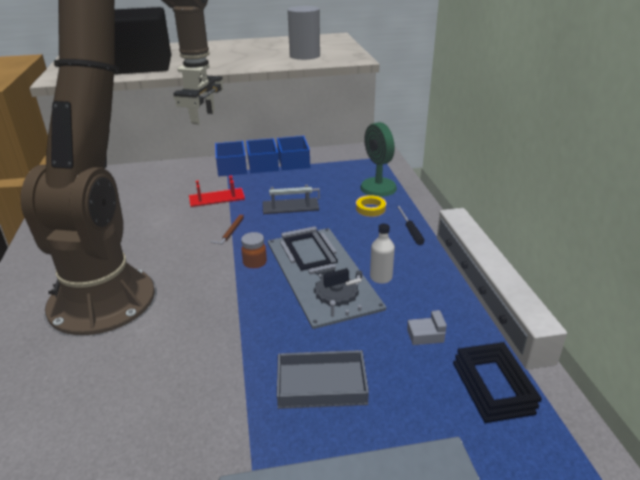

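View pics/wrist0.png

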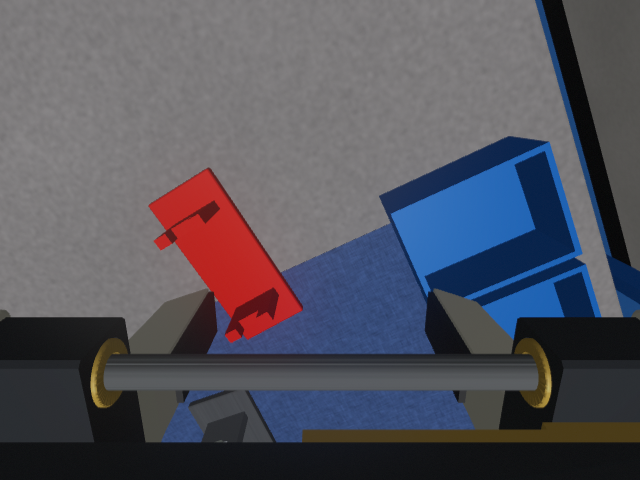

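```bash
python3 - <<'E'
from h import *
d=load('top'); a=d['img'][190:310,255:445]; cv2.imwrite('pics/topc.png',cv2.resize(a,None,fx=4.2,fy=4.2,interpolation=cv2.INTER_CUBIC))
a=d['img'][210:310,160:230]; cv2.imwrite('pics/topr.png',cv2.resize(a,None,fx=6,fy=6,interpolation=cv2.INTER_CUBIC))
d=load('side'); a=d['img'][215:330,260:390]; cv2.imwrite('pics/sidec.png',cv2.resize(a,None,fx=5,fy=5,interpolation=cv2.INTER_CUBIC))
E
```

```text
(no output)
```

View pics/topc.png

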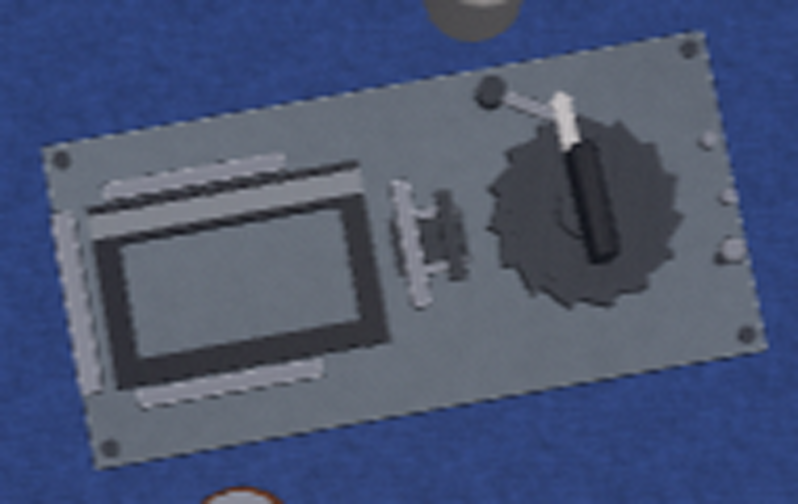

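View pics/topr.png

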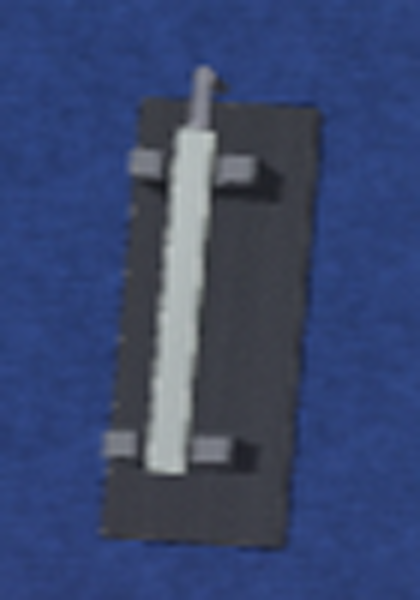

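View pics/sidec.png

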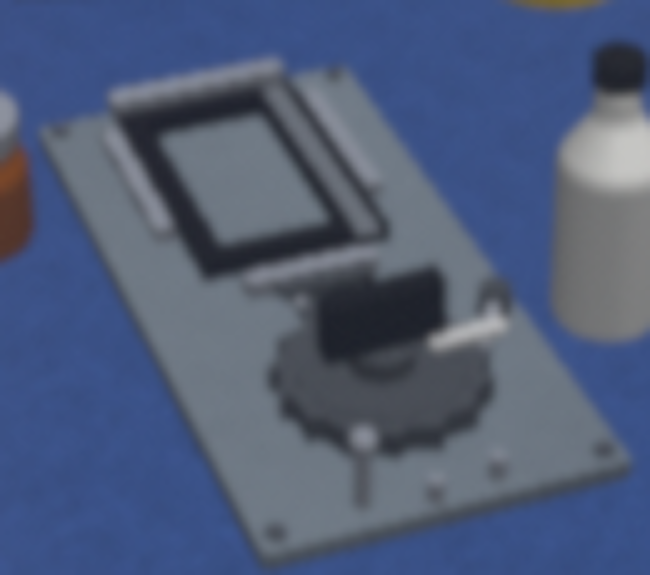

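```bash
python3 - <<'E'
from h import *
d=load('top')
def c(x,y): return 255+x/4.2-0.4,190+y/4.2-0.4
P={}
for n,x,y,z in [('c00',45,147,.012),('c10',705,33,.012),('c11',767,347,.012),('c01',97,467,.012),('tip',561,95,.036),('k1',580,146,.076),('k2',606,260,.076),('sA',707,140,.024),('sB',729,195,.024),('pin',733,246,.05),('stop',63,213,.026),('stop2',95,390,.026),('frUL',87,208,.022),('frUR',358,163,.022),('frLR',388,341,.022),('frLL',118,388,.022)]:
    u,v=c(x,y); P[n]=pix2w(d,u,v,z); print(n,P[n].round(4), pix2w(d,u,v).round(4))
C=(P['c00']+P['c10']+P['c11']+P['c01'])/4
yv=(P['c00']+P['c01']-P['c10']-P['c11'])[:2]; yv/=np.linalg.norm(yv)
yaw=np.arctan2(-yv[0],yv[1]); print('C',C,'yaw',yaw)
xv=np.array([yv[1],-yv[0]])
W=C[:2]-.1*yv; print('wheel',W,'knobmid',(P['k1']+P['k2'])/2)
kd=(P['k1']-P['k2'])[:2]; print('knob ang',np.degrees(np.arctan2(kd[1],kd[0])))
for n in ['tip','sA','sB','pin']:
    r=P[n][:2]-W; print(n,np.linalg.norm(r),np.degrees(np.arctan2(r[1],r[0])), 'in fixture', r@xv, r@yv-.1)
for n in ['frUL','frUR','frLR','frLL','stop','stop2']:
    r=P[n][:2]-C[:2]; print(n,(r@xv).round(4),(r@yv).round(4))
def cr(x,y): return 160+x/6-.4,210+y/6-.4
for n,x,y,z in [('h1',196,131,.062),('h2',166,471,.062),('tip',204,72,.06),('f00',142,98,.01),('f01',320,110,.01),('f11',285,548,.01),('f10',100,540,.01)]:
    u,v=cr(x,y); print(n,pix2w(d,u,v,z).round(4),pix2w(d,u,v).round(4))
from scipy.spatial.transform import Rotation as R
o=arm.observe(); print(R.from_rotvec(o['ee_rot']).as_matrix().round(3))
E
```

```text
c00 [0.5929 0.1927 0.012 ] [0.5932 0.1929 0.0099]
c10 [ 0.6538 -0.1708  0.012 ] [ 0.6547 -0.1715  0.0077]
c11 [ 0.4801 -0.1997  0.012 ] [ 0.48   -0.1996  0.0126]
c01 [0.4175 0.1634 0.012 ] [0.4173 0.1632 0.0145]
tip [ 0.6152 -0.0886  0.036 ] [ 0.6154 -0.0887  0.0348]
k1 [ 0.5805 -0.094   0.076 ] [ 0.5802 -0.0938  0.0781]
k2 [ 0.5204 -0.1063  0.076 ] [ 0.5235 -0.1092  0.0505]
sA [ 0.592  -0.1685  0.024 ] [ 0.5921 -0.1686  0.0233]
sB [ 0.5617 -0.1795  0.024 ] [ 0.5621 -0.1799  0.0215]
pin [ 0.5306 -0.1766  0.05  ] [ 0.53   -0.1759  0.0545]
stop [0.5542 0.1812 0.026 ] [0.555  0.1818 0.0206]
stop2 [0.4581 0.1635 0.026 ] [0.458  0.1634 0.0268]
frUL [0.5574 0.1686 0.022 ] [0.5586 0.1693 0.0139]
frUR [0.5811 0.0211 0.022 ] [0.5811 0.0211 0.022 ]
frLR [0.4838 0.0058 0.022 ] [0.4843 0.0057 0.0164]
frLL [0.4594 0.1514 0.022 ] [0.459  0.151  0.0278]
C [ 0.53604125 -0.00359937  0.012     ] yaw 0.16837282916840599
wheel [ 0.55279909 -0.10218525] knobmid [ 0.55047445 -0.10014574  0.076     ]
knob ang 11.530080698266445
tip 0.0638574137475634 12.314521615048687 in fixture 0.06378822166205403 -0.097
[... 151 characters left out ...]
in fixture -0.0041650158297255255 -0.1777500644876701
pin 0.0776936391377981 -106.62148243492165 in fixture -0.03438555768846351 -0.16967018720319146
frUL 0.0499 0.1662
frUR 0.0485 0.0168
frLR -0.0499 0.0181
frLL -0.0496 0.1657
stop 0.0489 0.1792
stop2 -0.0488 0.1778
h1 [0.5703 0.35   0.062 ] [0.57   0.3496 0.0637]
h2 [0.4444 0.3583 0.062 ] [0.4447 0.3594 0.0572]
tip [0.5928 0.348  0.06  ] [0.5935 0.3489 0.0561]
f00 [0.5915 0.3829 0.01  ] [ 5.932e-01  3.854e-01 -1.000e-04]
f01 [0.5863 0.3141 0.01  ] [0.5864 0.3141 0.0097]
f11 [0.4182 0.3244 0.01  ] [0.4185 0.326  0.0021]
f10 [0.4216 0.3948 0.01  ] [0.422  0.3967 0.0028]
[[-0.    -0.902  0.432]
 [-0.001  0.432  0.902]
 [-1.    -0.    -0.001]]
```

```bash
cat >> h.py <<'E'
from scipy.spatial.transform import Rotation as R
def wrap(a): return (a+np.pi/2)%np.pi-np.pi/2
def plan(p,jaw_deg=None,full=False):
    """shift in current tool axes to world p, turn to jaw direction"""
    o=arm.observe(); M=R.from_rotvec(o['ee_rot']).as_matrix()
    s=M.T@(np.array(p)-o['position']); j=np.degrees(np.arctan2(M[1,2],M[0,2]))
    t=None
    if jaw_deg is not None: t=-np.radians((jaw_deg-j+180)%360-180)
    print('shift',s.round(4),'turn',None if t is None else round(t,3),'jaw now',j.round(2),'pos',o['position'].round(4),'j',np.round(o['joints'],2),'F',o['force'].round(1),'w',round(o['width'],3),'t',round(o['clock'],2))
E
python3 - <<'E'
from h import *
d=load('top')
for n,u,v,z in [('cap',371,173,.15),('shoulder',369,190,.0),('jar',313,321,.075),('tape',223,162,.024),('block',466,172,.03)]:
    print(n,pix2w(d,u,v,z).round(3),pix2w(d,u,v).round(3))
plan([.5515,-.101,.2],102)
E
```

```text
cap [ 0.678 -0.043  0.15 ] [ 0.678 -0.043  0.15 ]
shoulder [ 0.675 -0.048  0.   ] [ 0.653 -0.042  0.097]
jar [0.371 0.082 0.075] [0.371 0.082 0.078]
tape [0.739 0.291 0.024] [0.744 0.294 0.005]
block [ 0.709 -0.269  0.03 ] [ 0.708 -0.269  0.031]
shift [ 0.0268 -0.541  -0.4773] turn -0.656 jaw now 64.39 pos [0.2699 0.5633 0.2261] j [-1.23  0.44  0.02  1.57 -0.01  1.13 -0.08] F [0.2 0.3 0.8] w 1.003 t 0.15
```

move_arm(steps="0 -0.02 -0.018 -0.03 60;0 -0.05 -0.044 -0.1 60;0 -0.08 -0.071 -0.17 60;0 -0.11 -0.097 -0.24 60;0 -0.14 -0.123 -0.31 60;0 -0.17 -0.15 -0.38 100;0 -0.2 -0.176 -0.45 100;0 -0.23 -0.203 -0.52 100;0 -0.26 -0.229 -0.59 100;0 -0.29 -0.256 -0.656 100", squeeze=30)

```text
clock: 0.98
position: [0.4213, 0.2056, 0.2268]
ee_rot: [-1.364, 1.101, 1.364]
force: [1.4, -0.2, 0.2]
width: 0.61
```

```bash
python3 - <<'E'
from h import *
plan([.5515,-.101,.2],102)
E
```

```text
shift [ 0.0267 -0.0625 -0.3272] turn 0.003 jaw now 102.19 pos [0.4213 0.2056 0.2268] j [-0.62  0.18  0.06  1.94 -0.01  1.02  1.23] F [ 1.4 -0.2  0.2] w 0.61 t 0.98
```

move_arm(steps="0.005 -0.008 -0.037 0 100;0.01 -0.016 -0.075 0 100;0.015 -0.024 -0.115 0 100;0.02 -0.031 -0.155 0 100;0.025 -0.039 -0.195 0 100;0.027 -0.046 -0.235 0 100;0.027 -0.053 -0.27 0 100;0.027 -0.058 -0.3 0 100;0.027 -0.061 -0.32 0 100;0.027 -0.0625 -0.327 0 100")

```text
clock: 1.82
position: [0.5503, -0.1038, 0.1995]
ee_rot: [-1.359, 1.107, 1.357]
force: [0.4, 1.0, -0.2]
width: 0.61
```

```bash
python3 - <<'E'
from h import *
plan([.5515,-.101,.05],102)
d=grab('wrist'); cv2.imwrite('pics/w1.png',d['img'])
print(w2pix(d,[.5515,-.101,.076]))
E
```

```text
shift [ 0.1495 -0.0018  0.0027] turn -0.005 jaw now 101.71 pos [ 0.5503 -0.1038  0.1995] j [-0.1   0.35  0.25  1.79 -0.1   1.01  1.96] F [ 0.4  1.  -0.2] w 0.61 t 1.82
(np.float64(322.1385826750814), np.float64(231.41621420491603))
```

View pics/w1.png

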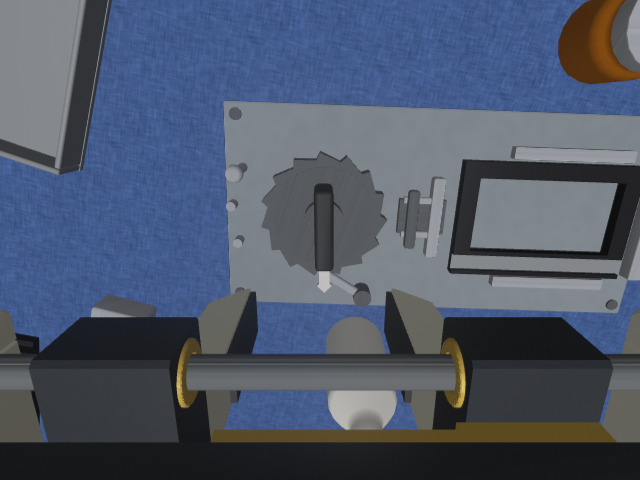

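```bash
python3 - <<'E'
from h import *
d=load('wrist')
a=d['img'][140:310,220:400]; cv2.imwrite('pics/w1c.png',cv2.resize(a,None,fx=3.5,fy=3.5,interpolation=cv2.INTER_CUBIC))
E
```

```text
(no output)
```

View pics/w1c.png

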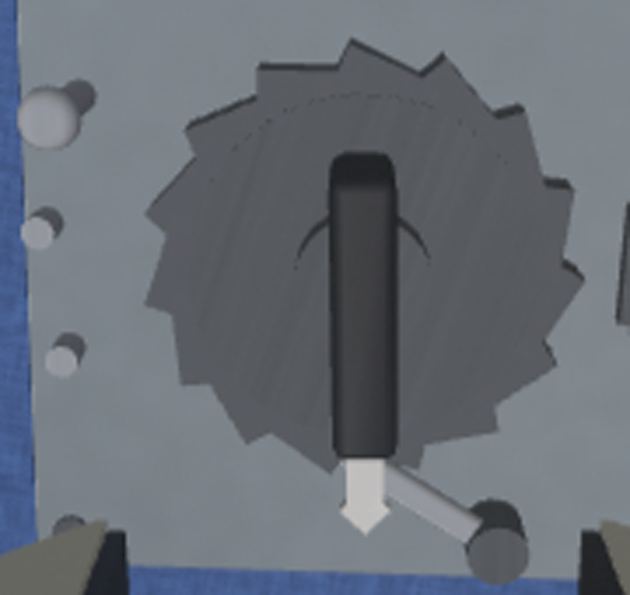

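```bash
python3 - <<'E'
from h import *
d=load('wrist')
def c(x,y): return 220+x/3.5-.36,140+y/3.5-.36
Q={n:pix2w(d,*c(x,y),z) for n,x,y,z in [('n',363.5,187,.076),('f',366,457,.076),('tip',365,535,.036),('ball',49,117,.050),('sB',39,235,.024),('sA',65,361,.024)]}
W=(Q['n']+Q['f'])[:2]/2
k=(Q['f']-Q['n'])[:2]; print('len',np.linalg.norm(k),'W',W,'ang',np.degrees(np.arctan2(k[1],k[0])))
for n in Q:
    r=Q[n][:2]-W; print(n,Q[n].round(4),np.linalg.norm(r).round(4),np.degrees(np.arctan2(r[1],r[0])))
plan([W[0],W[1],.046],np.degrees(np.arctan2(k[1],k[0]))+90)
E
```

```text
len 0.05874394415499223 W [ 0.55229662 -0.09954795] ang 12.38783256603634
n [ 0.5236 -0.1058  0.076 ] 0.0294 -167.6121674339637
f [ 0.581  -0.0932  0.076 ] 0.0294 12.387832566036355
tip [ 0.6176 -0.0855  0.036 ] 0.0668 12.144440855894453
ball [ 0.5276 -0.1746  0.05  ] 0.0791 -108.22893707639665
sB [ 0.5613 -0.1778  0.024 ] 0.0787 -83.40818107865888
sA [ 0.5919 -0.1671  0.024 ] 0.0783 -59.605994255241164
shift [ 0.1535 -0.0026  0.0032] turn -0.011 jaw now 101.74 pos [ 0.5504 -0.103   0.1995] j [-0.1   0.35  0.25  1.79 -0.1   1.01  1.96] F [ 0.7 -1.   1.2] w 0.611 t 1.87
```

move_arm(steps="0.03 0 0.001 -0.01 100;0.065 0 0.001 -0.01 100;0.085 0 0.001 -0.01 100;0.09 0 0.001 -0.01 100;0.09 0 0.001 -0.01 100")

```text
clock: 2.28
position: [0.5485, -0.0968, 0.1085]
ee_rot: [-1.367, 1.098, 1.373]
force: [0.4, -0.7, 1.0]
width: 0.61
```

```bash
python3 - <<'E'
from h import *
plan([.5525,-.1,.046],102.3)
d=grab('side'); a=d['img'][200:330,240:420]; cv2.imwrite('pics/s2.png',cv2.resize(a,None,fx=4,fy=4,interpolation=cv2.INTER_CUBIC))
E
```

```text
shift [ 0.0625 -0.0034 -0.004 ] turn 0.006 jaw now 102.64 pos [ 0.5485 -0.0968  0.1085] j [-0.08  0.46  0.22  1.89 -0.13  0.81  2.  ] F [ 0.4 -0.7  1. ] w 0.61 t 2.28
```

View pics/s2.png

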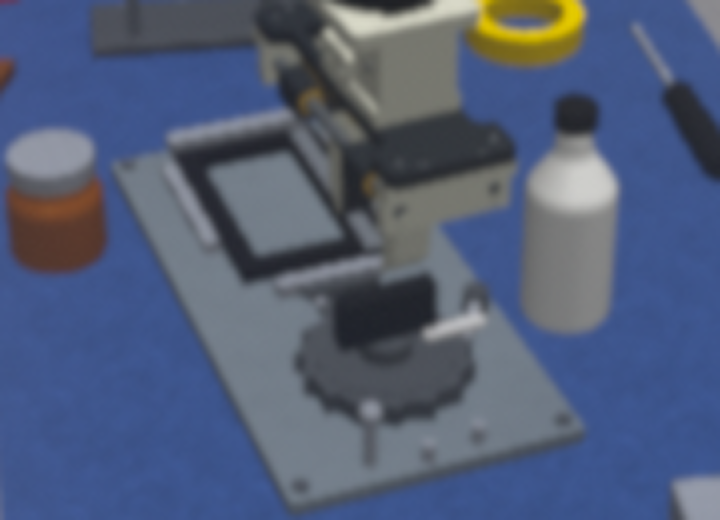

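move_arm(steps="0 0 0 0 100;0 0 0 0 100;0 0 0 0 100")

```text
clock: 2.58
position: [0.5507, -0.0984, 0.1111]
ee_rot: [-1.37, 1.096, 1.367]
force: [-0.5, -0.8, 0.4]
width: 0.609
```

```bash
python3 - <<'E'
from h import *
plan([.5525,-.1,.046],102.3); print(arm.observe()['dq'].round(4))
E
```

```text
shift [ 0.0651 -0.0012 -0.0019] turn 0.005 jaw now 102.56 pos [ 0.5507 -0.0984  0.1111] j [-0.08  0.45  0.22  1.88 -0.13  0.81  2.  ] F [-0.5 -0.8  0.4] w 0.609 t 2.58
[ 0.0032  0.0055  0.      0.0033 -0.0015 -0.0028  0.0007]
```

move_arm(steps="0.015 -0.001 -0.0015 0.005 100;0.03 -0.001 -0.0015 0.005 100;0.043 -0.001 -0.0015 0.005 100;0.055 -0.001 -0.0015 0.005 100;0.062 -0.001 -0.0015 0.005 100;0.064 -0.001 -0.0015 0.005 100;0.064 -0.001 -0.0015 0.005 100;0.064 -0.001 -0.0015 0.005 100")

```text
clock: 3.25
position: [0.5516, -0.0998, 0.0464]
ee_rot: [-1.366, 1.1, 1.364]
force: [-0.6, 0.1, -0.5]
width: 0.608
```

```bash
python3 - <<'E'
from h import *
plan([.5525,-.1,.046],102.3)
d=grab('wrist'); cv2.imwrite('pics/w3.png',d['img'])
E
```

```text
shift [ 0.0004 -0.0008 -0.0004] turn -0.001 jaw now 102.27 pos [ 0.5516 -0.0998  0.0464] j [-0.06  0.55  0.19  1.93 -0.16  0.68  2.02] F [-0.6  0.1 -0.5] w 0.608 t 3.25
```

View pics/w3.png

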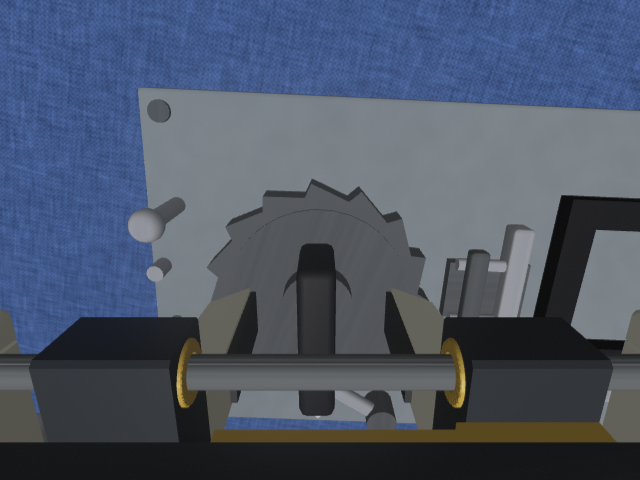

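move_arm(steps="0 0 0 0 255;0 0 0 0 255;0 0 0 0 255;0 0 0 0 255;0 0 0 0 255", squeeze=50)

```text
clock: 3.72
position: [0.5511, -0.0997, 0.0459]
ee_rot: [-1.365, 1.1, 1.365]
force: [0.5, 0.4, -0.5]
width: 0.295
```

```bash
python3 - <<'E'
from h import *
plan([.5525,-.1,.046],102.3); print(arm.observe()['ft_torque'])
E
```

```text
shift [-0.0001 -0.0013 -0.0006] turn -0.001 jaw now 102.27 pos [ 0.5511 -0.0997  0.0459] j [-0.06  0.55  0.19  1.93 -0.16  0.68  2.02] F [ 0.5  0.4 -0.5] w 0.295 t 3.72
[0.0694894  0.01974424 0.03890355]
```

move_arm(steps="0 0 0 0 255;0 0 0 0 255;0 0 0 0 255;0 0 0 0 255;0 0 0 0 255")

```text
clock: 4.13
position: [0.5515, -0.1014, 0.0458]
ee_rot: [-1.366, 1.102, 1.363]
force: [1.2, -4.9, -2.9]
width: 0.151
```

```bash
python3 - <<'E'
from h import *
plan([.5525,-.1,.046],102.3); print(arm.observe()['ft_torque'])
E
```

```text
shift [-0.0002 -0.0013  0.0012] turn -0.002 jaw now 102.19 pos [ 0.5515 -0.1014  0.0458] j [-0.05  0.55  0.2   1.93 -0.16  0.68  2.02] F [ 1.2 -4.9 -2.9] w 0.151 t 4.13
[-0.91064399 -0.26092893  0.00787912]
```

move_arm(steps="0 -0.001 -0.0015 0.04 255;0 -0.001 -0.0015 0.12 255;0 -0.001 -0.0015 0.21 255;0 -0.001 -0.0015 0.3 255;0 -0.001 -0.0015 0.4 255;0 -0.001 -0.0015 0.5 255;0 -0.001 -0.0015 0.6 255;0 -0.001 -0.0015 0.7 255;0 -0.001 -0.0015 0.8 255;0 -0.001 -0.0015 0.9 255")

```text
clock: 4.97
position: [0.5516, -0.101, 0.0457]
ee_rot: [-0.687, 1.46, 0.688]
force: [-3.4, -0.2, 2.6]
width: 0.149
```

```bash
python3 - <<'E'
from h import *
plan([.5522,-.1014,.046],102.3-131.5); print(arm.observe()['ft_torque'])
d=grab('top'); a=d['img'][190:310,255:445]; cv2.imwrite('pics/t4.png',cv2.resize(a,None,fx=4.2,fy=4.2,interpolation=cv2.INTER_CUBIC))
E
```

```text
shift [-0.0003 -0.0007  0.0001] turn 1.39 jaw now 50.43 pos [ 0.5516 -0.101   0.0457] j [-0.23  0.58  0.45  1.94 -0.38  0.7   1.33] F [-3.4 -0.2  2.6] w 0.149 t 4.97
[-0.10818459  0.53828064  0.15934789]
```

View pics/t4.png

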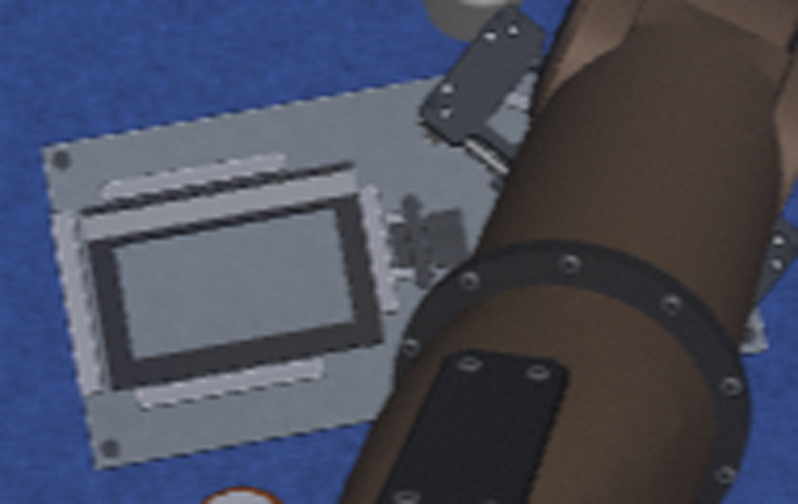

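```bash
python3 - <<'E'
from h import *
d=grab('side'); a=d['img'][190:320,250:430]; cv2.imwrite('pics/s4.png',cv2.resize(a,None,fx=4.4,fy=4.4,interpolation=cv2.INTER_CUBIC))
P=np.array([pix2w(d,u,v) for u in range(250,430) for v in range(190,320)])
for h in (.09,.1,.11,.12,.13):
    m=(abs(P[:,2]-h)<.005)&(P[:,0]>.5)&(P[:,0]<.75)&(P[:,1]<.1); r=np.hypot(P[m,0]-.552,P[m,1]+.101); a=np.degrees(np.arctan2(P[m,1]+.101,P[m,0]-.552))
    for lo in range(-60,80,20):
        k=(a>=lo)&(a<lo+20)&(r<.17)
        if k.sum(): print(h,lo,k.sum(),r[k].min().round(3),r[k].max().round(3))
E
```

```text
0.09 0 67 0.114 0.157
0.09 20 22 0.11 0.122
0.1 0 73 0.111 0.162
0.1 20 36 0.111 0.131
0.11 0 59 0.123 0.155
0.11 20 43 0.083 0.154
0.11 40 6 0.077 0.084
0.12 -60 5 0.038 0.041
0.12 -40 9 0.032 0.039
0.12 -20 18 0.018 0.048
0.12 0 25 0.052 0.146
0.12 20 49 0.07 0.149
0.12 40 7 0.077 0.081
0.13 -60 9 0.029 0.04
0.13 -40 34 0.021 0.041
0.13 -20 32 0.02 0.048
0.13 0 32 0.035 0.145
0.13 20 67 0.061 0.145
0.13 40 13 0.075 0.081
```

View pics/s4.png

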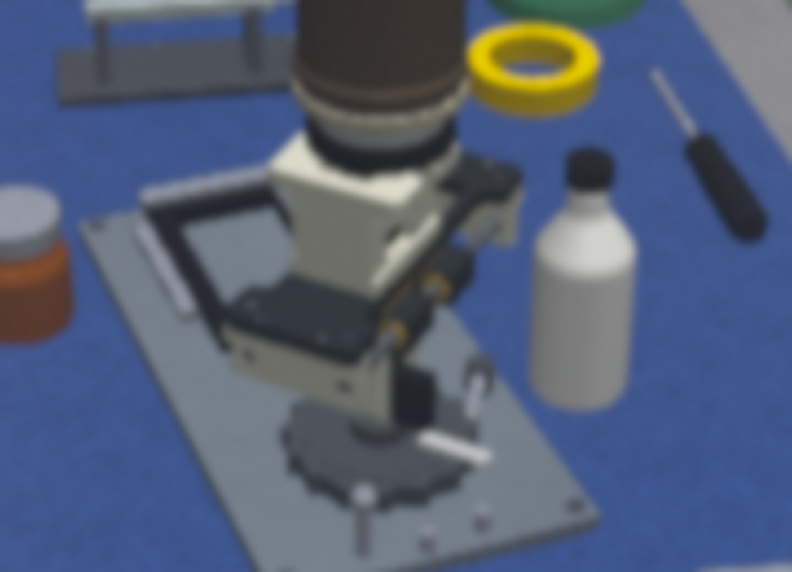

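move_arm(steps="0 0 0 0.08 255;0 0 0 0.17 255;0 0 0 0.26 255;0 0 0 0.35 255;0 0 0 0.45 255;0 0 0 0.55 255;0 0 0 0.65 255;0 0 0 0.74 255;0 0 0 0.83 255;0 0 0 0.92 255")

```text
clock: 5.9
position: [0.5522, -0.1008, 0.0458]
ee_rot: [0.03, 1.571, -0.029]
force: [-1.8, -0.7, 1.3]
width: 0.145
```

```bash
python3 - <<'E'
from h import *
plan([.5522,-.1014,.046],102.3-131.5); print(arm.observe()['ft_torque'])
E
```

```text
shift [-0.0002 -0.0006  0.    ] turn 0.472 jaw now -2.16 pos [ 0.5522 -0.1008  0.0458] j [-0.4   0.64  0.71  1.96 -0.6   0.76  0.62] F [-1.8 -0.7  1.3] w 0.145 t 5.9
[-0.06126052  0.21720887  0.33505102]
```

move_arm(steps="0 0 0 0.08 255;0 0 0 0.17 255;0 0 0 0.25 255;0 0 0 0.32 255;0 0 0 0.38 255;0 0 0 0.42 255;0 0 0 0.45 255;0 0 0 0.472 255;0 0 0 0.472 255")

```text
clock: 6.65
position: [0.5524, -0.1009, 0.0457]
ee_rot: [0.398, 1.534, -0.398]
force: [-1.2, -0.4, 2.5]
width: 0.152
```

```bash
python3 - <<'E'
from h import *
plan([.5522,-.1014,.046],102.3-131.5); print(arm.observe()['ft_torque'])
d=grab('side'); a=d['img'][190:320,250:430]; cv2.imwrite('pics/s5.png',cv2.resize(a,None,fx=4.4,fy=4.4,interpolation=cv2.INTER_CUBIC))
d=grab('wrist'); cv2.imwrite('pics/w5.png',d['img'])
E
```

```text
shift [-0.0003 -0.0006  0.    ] turn 0.002 jaw now -29.06 pos [ 0.5524 -0.1009  0.0457] j [-0.47  0.69  0.83  1.96 -0.71  0.81  0.26] F [-1.2 -0.4  2.5] w 0.152 t 6.65
[-0.06204832  0.24261415  0.21951448]
```

View pics/s5.png

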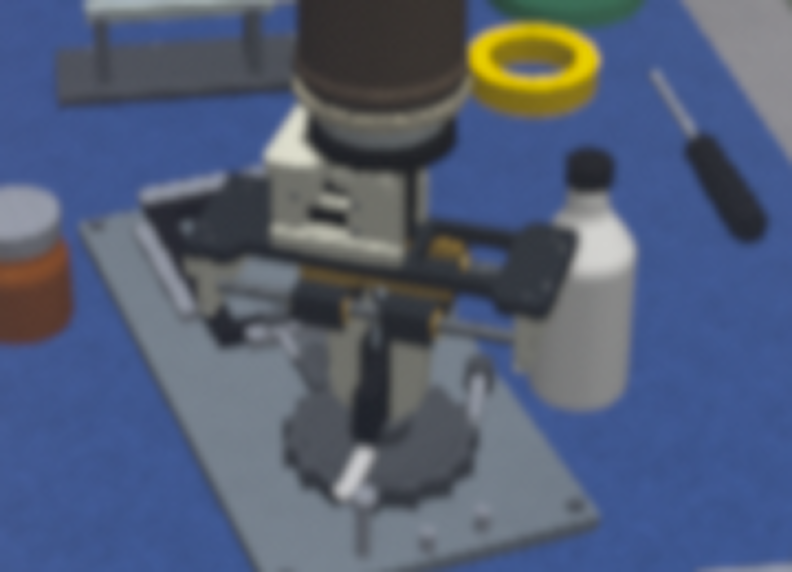

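View pics/w5.png

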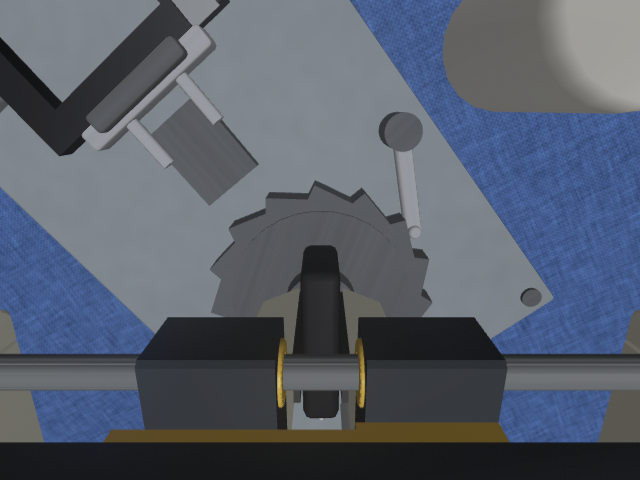

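move_arm(steps="0 0 0 0 110;0 0 0 0 110;0 0 0 0 110;0 0 0 0 110;0 0 0 0 110;0 0 0 0 110")

```text
clock: 7.25
position: [0.5524, -0.101, 0.0457]
ee_rot: [0.397, 1.534, -0.397]
force: [0.4, 0.1, 0.3]
width: 0.532
```

move_arm(steps="-0.01 0 0 0 110;-0.03 0 0 0 110;-0.06 0 0 0 110;-0.09 0 0 0 110;-0.12 0 0 0 110;-0.14 0 0 0 110;-0.15 0 0 0 110")

```text
clock: 7.83
position: [0.5534, -0.1017, 0.1991]
ee_rot: [0.398, 1.53, -0.397]
force: [0.5, -0.7, 0.4]
width: 0.568
```

```bash
python3 - <<'E'
from h import *
plan([.52,.35,.25],0)
d=grab('side'); a=d['img'][190:320,250:430]; cv2.imwrite('pics/s6.png',cv2.resize(a,None,fx=4.4,fy=4.4,interpolation=cv2.INTER_CUBIC))
d=grab('wrist'); cv2.imwrite('pics/w6.png',d['img'])
E
```

```text
shift [-0.0512  0.3786 -0.2486] turn -0.508 jaw now -29.08 pos [ 0.5534 -0.1017  0.1991] j [-0.61  0.51  1.03  1.82 -0.49  1.09  0.09] F [ 0.5 -0.7  0.4] w 0.568 t 7.83
```

View pics/s6.png

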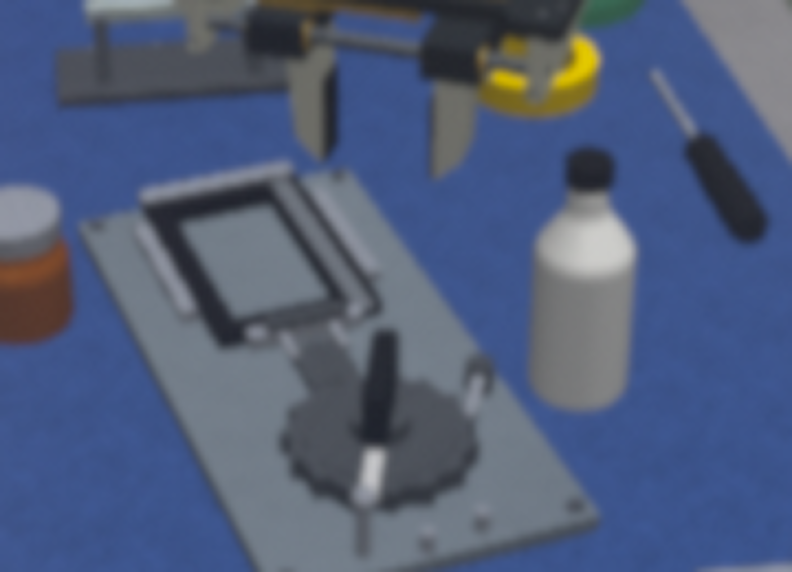

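View pics/w6.png

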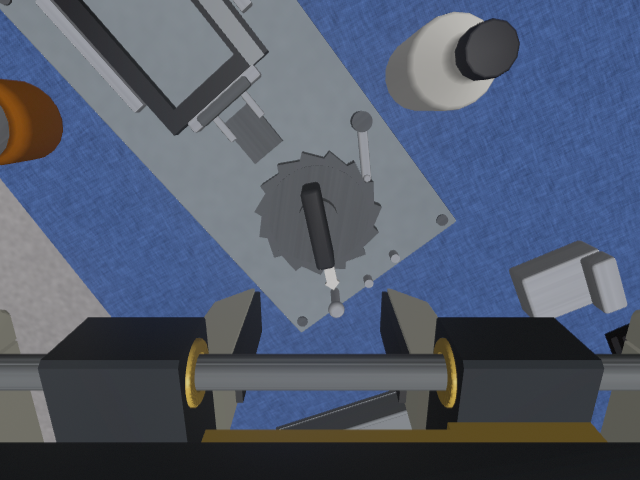

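```bash
python3 - <<'E'
from h import *
plan([.507,.3545,.2],-93.8)
d=load('top')
print([pix2w(d,u,v).round(3) for u,v in [(152,120),(165,110),(175,125),(170,155),(140,135)]])
E
```

```text
shift [-0.0027  0.3759 -0.2616] turn 1.13 jaw now -29.04 pos [ 0.5532 -0.1012  0.1974] j [-0.61  0.51  1.03  1.82 -0.49  1.09  0.09] F [-0.2  0.3 -1. ] w 0.57 t 7.93
[array([0.783, 0.409, 0.192]), array([0.797, 0.377, 0.211]), array([0.791, 0.376, 0.135]), array([0.759, 0.417, 0.015]), array([0.769, 0.45 , 0.137])]
```

move_arm(steps="0 0.015 -0.01 0.02 110;0 0.037 -0.026 0.08 110;0 0.06 -0.042 0.14 110;0 0.085 -0.059 0.2 110;0 0.11 -0.077 0.26 110;0 0.135 -0.094 0.32 60;0 0.16 -0.111 0.38 60;0 0.185 -0.129 0.44 60;0 0.21 -0.146 0.5 60;0 0.235 -0.164 0.56 60")

```text
clock: 8.77
position: [0.522, 0.1855, 0.1942]
ee_rot: [0.832, 1.406, -0.835]
force: [0.4, 0.2, -0.6]
width: 0.765
```

```bash
python3 - <<'E'
from h import *
plan([.507,.3545,.2],-93.8)
E
```

```text
shift [-0.006   0.068  -0.1554] turn 0.567 jaw now -61.31 pos [0.522  0.1855 0.1942] j [-1.23  0.61  1.24  1.85 -0.63  1.15 -0.84] F [ 0.4  0.2 -0.6] w 0.765 t 8.77
```

move_arm(steps="0 0.004 -0.01 -0.05 60;0 0.01 -0.026 -0.16 60;0 0.02 -0.042 -0.28 60;0 0.027 -0.059 -0.4 60;0 0.034 -0.077 -0.52 60;0 0.041 -0.094 -0.64 60;-0.002 0.048 -0.111 -0.76 60;-0.004 0.055 -0.129 -0.88 60;-0.006 0.063 -0.145 -1 60;-0.006 0.068 -0.155 -1.1 60")

```text
clock: 9.6
position: [0.5069, 0.3545, 0.2004]
ee_rot: [-0.034, 1.572, 0.033]
force: [-0.0, 0.5, -0.2]
width: 0.762
```

```bash
python3 - <<'E'
from h import *
plan([.507,.3545,.2],86.2)
E
```

```text
shift [0.0004 0.     0.0001] turn -1.462 jaw now 2.43 pos [0.5069 0.3545 0.2004] j [-1.27  0.57  0.9   1.67 -0.48  1.14 -0.2 ] F [-0.   0.5 -0.2] w 0.762 t 9.6
```

move_arm(steps="0 0 0 -0.1 60;0 0 0 -0.22 60;0 0 0 -0.34 60;0 0 0 -0.46 60;0 0 0 -0.58 60;0 0 0 -0.7 60;0 0 0 -0.82 60;0 0 0 -0.94 60;0 0 0 -1.06 60;0 0 0 -1.18 60")

```text
clock: 10.43
position: [0.5072, 0.352, 0.2002]
ee_rot: [-0.947, 1.357, 0.947]
force: [0.8, 0.1, 0.0]
width: 0.766
```

move_arm(steps="0 0 0 -0.1 60;0 0 0 -0.2 60;0 0 0 -0.262 60;0 0 0 -0.282 60;0 0 0 -0.282 60;0 0 0 -0.282 60")

```text
clock: 10.93
position: [0.5076, 0.3523, 0.201]
ee_rot: [-1.152, 1.246, 1.152]
force: [0.0, 0.4, -0.1]
width: 0.763
```

```bash
python3 - <<'E'
from h import *
plan([.507,.3545,.2],86.2)
d=grab('wrist'); cv2.imwrite('pics/w7.png',d['img'])
E
```

```text
shift [0.001  0.0008 0.0021] turn -0.011 jaw now 85.56 pos [0.5076 0.3523 0.201 ] j [-1.04  0.47  0.51  1.65 -0.26  1.08  1.04] F [ 0.   0.4 -0.1] w 0.763 t 10.93
```

View pics/w7.png

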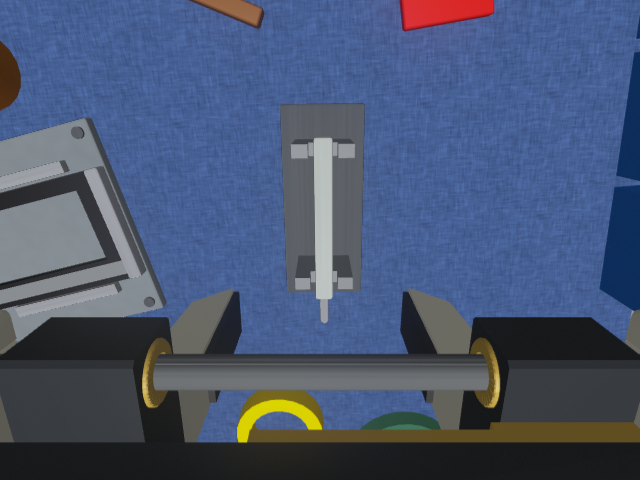

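```bash
python3 - <<'E'
from h import *
d=load('wrist')
a=d['img'][95:335,260:390]; cv2.imwrite('pics/w7c.png',cv2.resize(a,None,fx=2.5,fy=2.5,interpolation=cv2.INTER_CUBIC))
E
```

```text
(no output)
```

View pics/w7c.png

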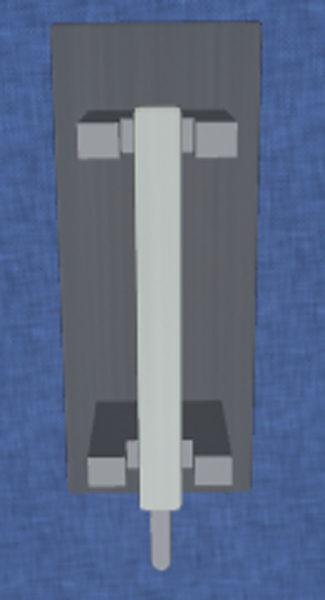

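```bash
python3 - <<'E'
from h import *
d=load('wrist')
c=lambda x,y:(260+x/2.5-.3,95+y/2.5-.3)
n=pix2w(d,*c(158,107),.062); f_=pix2w(d,*c(161,508),.062); k=f_-n
C=(n+f_)/2; a=np.degrees(np.arctan2(k[1],k[0])); print(n,f_,C,np.linalg.norm(k),a, pix2w(d,*c(160,300)))
fc=[pix2w(d,*c(x,y),.01) for x,y in [(51,23),(261,23),(250,490),(68,490)]]; F=np.mean(fc,0); g=(fc[2]+fc[3]-fc[0]-fc[1]); print('rest',F,np.degrees(np.arctan2(g[1],g[0])), np.linalg.norm(g)/2)
d=load('top')
plan([C[0],C[1],.043],a+90)
E
```

```text
[0.44385084 0.36046732 0.062     ] [0.5699528  0.35192368 0.062     ] [0.50690182 0.3561955  0.062     ] 0.12639105991394628 -3.8759683408962022 [0.50057248 0.35679307 0.06203597]
rest [0.50426439 0.35605208 0.01      ] -3.9638668305105966 0.1677214265670328
shift [0.1582 0.001  0.0038] turn -0.01 jaw now 85.56 pos [0.5077 0.3524 0.2012] j [-1.04  0.47  0.51  1.65 -0.26  1.08  1.04] F [-0.2  0.1  1.2] w 0.766 t 10.98
```

move_arm(steps="0.02 0.0005 0.002 -0.01 60;0.05 0.0005 0.002 -0.01 60;0.08 0.0005 0.002 -0.01 60;0.1 0.0005 0.002 -0.01 60;0.11 0.0005 0.002 -0.01 60;0.11 0.0005 0.002 -0.01 60;0.11 0.0005 0.002 -0.01 60")

```text
clock: 11.57
position: [0.5078, 0.3547, 0.092]
ee_rot: [-1.16, 1.24, 1.16]
force: [-0.1, -0.2, -0.2]
width: 0.767
```

```bash
python3 - <<'E'
from h import *
plan([.5065,.3555,.043],86.1)
d=grab('wrist'); cv2.imwrite('pics/w8.png',d['img'])
E
```

```text
shift [0.049  0.0013 0.0007] turn 0.002 jaw now 86.19 pos [0.5078 0.3547 0.092 ] j [-1.    0.59  0.46  1.76 -0.33  0.87  1.11] F [-0.1 -0.2 -0.2] w 0.767 t 11.57
```

View pics/w8.png

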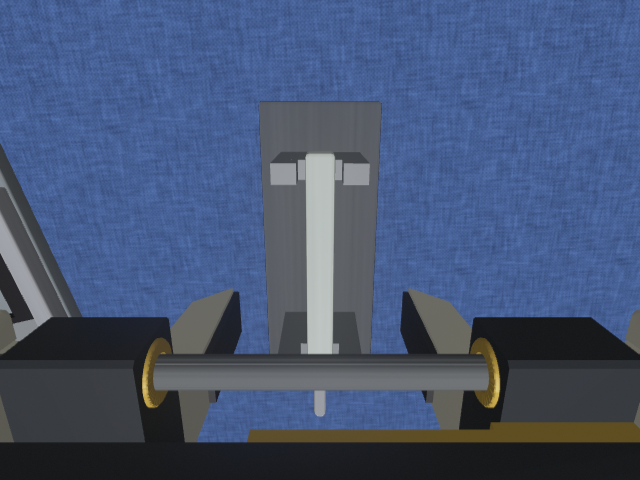

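move_arm(steps="0.012 0.001 0.0005 0 60;0.025 0.001 0.0005 0 60;0.037 0.001 0.0005 0 60;0.045 0.001 0.0005 0 60;0.049 0.001 0.0005 0 150;0.049 0.001 0.0005 0 200;0.049 0.001 0.0005 0 255;0.049 0.001 0.0005 0 255;0.049 0.001 0.0005 0 255;0.049 0.001 0.0005 0 255", squeeze=30)

```text
clock: 12.45
position: [0.5069, 0.3555, 0.0432]
ee_rot: [-1.16, 1.239, 1.16]
force: [0.9, 0.3, 0.9]
width: 0.378
```

move_arm(steps="0 0 0 0 255;0 0 0 0 255;0 0 0 0 255;0 0 0 0 255;0 0 0 0 255;0 0 0 0 255;0 0 0 0 255")

```text
clock: 13.03
position: [0.5066, 0.3553, 0.0429]
ee_rot: [-1.16, 1.239, 1.161]
force: [-1.3, 0.7, 2.6]
width: 0.147
```

```bash
python3 - <<'E'
from h import *
plan([.5065,.3555,.043],86.1)
E
```

```text
shift [-0.0001  0.0001  0.0002] turn 0.002 jaw now 86.23 pos [0.5066 0.3553 0.0429] j [-0.98  0.65  0.42  1.8  -0.36  0.77  1.13] F [-1.3  0.7  2.6] w 0.147 t 13.03
```

move_arm(steps="-0.008 0 0 0 255;-0.02 0 0 0 255;-0.035 0 0 0 255;-0.055 0 0 0 255;-0.075 0 0 0 255;-0.09 0 0 0 255;-0.1 0 0 0 255;-0.1 0 0 0 255;-0.1 0 0 0 255")

```text
clock: 13.78
position: [0.5066, 0.3555, 0.1432]
ee_rot: [-1.16, 1.238, 1.161]
force: [-0.6, -0.5, -0.6]
width: 0.147
```

```bash
python3 - <<'E'
from h import *
plan([.5065,.3555,.143],86.1)
o=arm.observe(); a=np.radians(-3.8); t=o['position']+[.085*np.cos(a),.085*np.sin(a),.012-.033]; print('tip pred',t)
d=grab('side'); u,v=w2pix(d,t); print(u,v); a=d['img'][130:220,260:380]; cv2.imwrite('pics/s9.png',cv2.resize(a,None,fx=6,fy=6,interpolation=cv2.INTER_CUBIC))
d=grab('top'); print(w2pix(d,t)); a=d['img'][180:280,160:240]; cv2.imwrite('pics/t9.png',cv2.resize(a,None,fx=6,fy=6,interpolation=cv2.INTER_CUBIC))
E
```

```text
shift [0.0002 0.0001 0.    ] turn 0.002 jaw now 86.23 pos [0.5066 0.3555 0.1432] j [-1.03  0.53  0.49  1.72 -0.29  0.96  1.08] F [-0.6 -0.5 -0.6] w 0.147 t 13.78
tip pred [0.59146025 0.3498396  0.12223874]
316.8342914831859 168.78246542025488
(np.float64(186.29771441190155), np.float64(217.2639482130001))
```

View pics/s9.png

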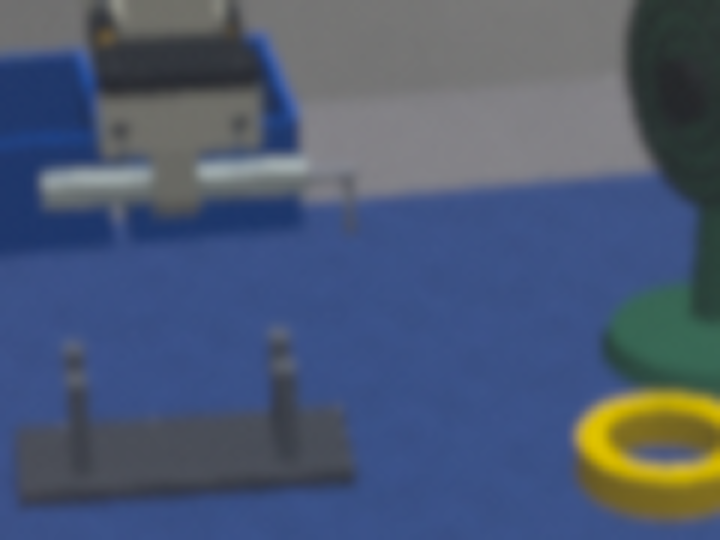

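View pics/t9.png

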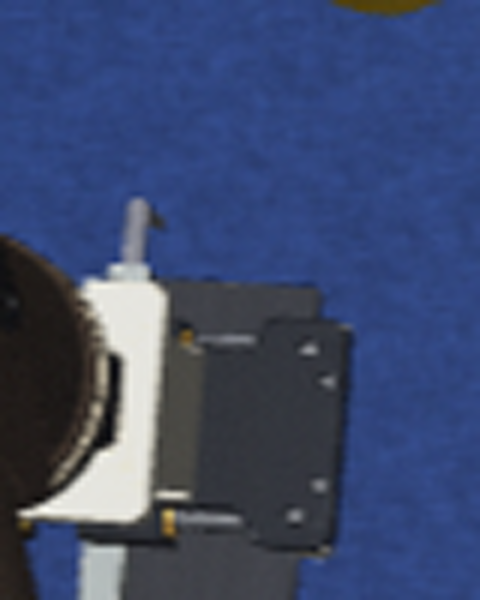

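```bash
python3 - <<'E'
from h import *
d=load('top'); a=d['img'][205:290,260:372]; cv2.imwrite('pics/t10.png',cv2.resize(a,None,fx=7,fy=7,interpolation=cv2.INTER_CUBIC))
d=load('side'); a=d['img'][225:290,270:350]; cv2.imwrite('pics/s10.png',cv2.resize(a,None,fx=9,fy=9,interpolation=cv2.INTER_CUBIC))
E
```

```text
(no output)
```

View pics/t10.png

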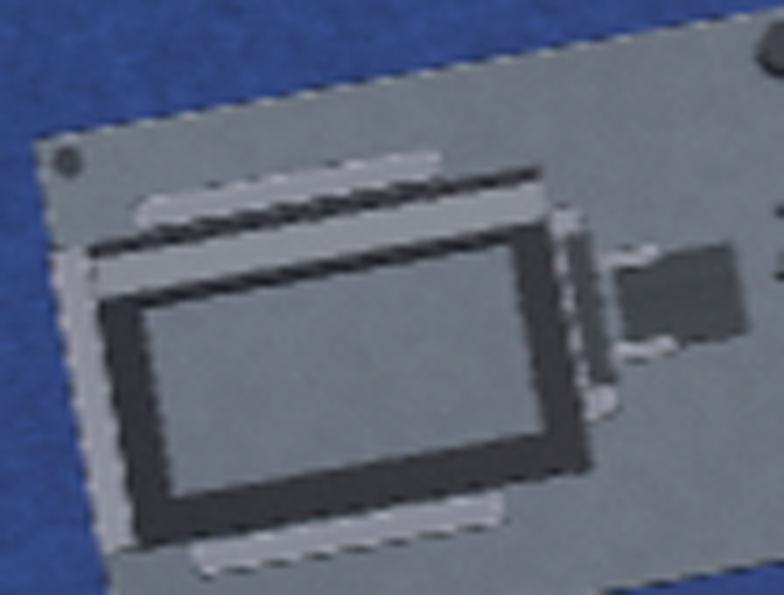

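View pics/s10.png

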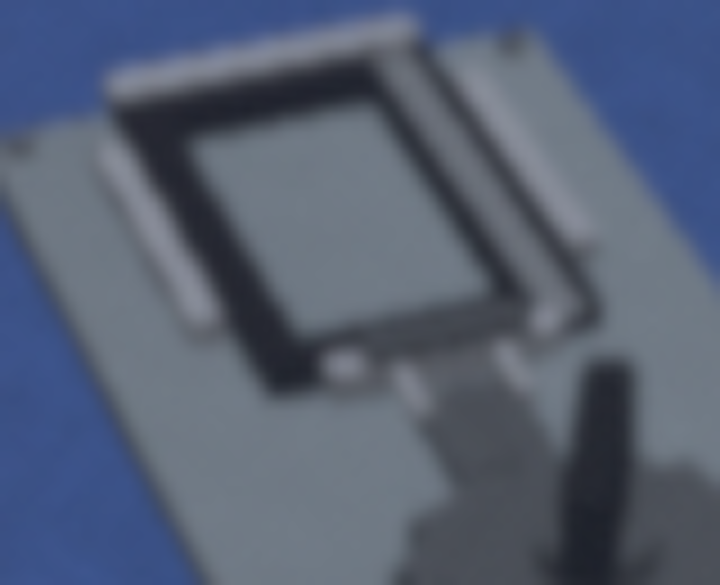

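```bash
python3 - <<'E'
from h import *
d=load('top'); c=lambda x,y:(260+x/7-.43,205+y/7-.43)
for nm,lo,up in [('L',(100,298),(97,258)),('R',(548,222),(545,184))]:
    a=pix2w(d,*c(*lo),.022); b=pix2w(d,*c(*up),.018); print(nm,a.round(4),b.round(4),((a+b)/2).round(4),np.linalg.norm((a-b)[:2]))
# frame outer corners
for p in [(90,250),(541,172),(592,466),(138,547)]: print(pix2w(d,*c(*p),.022).round(4))
d=load('side'); c=lambda x,y:(270+x/9-.45,225+y/9-.45)
for nm,l,r in [('far end',(380,57),(422,50)),('near end',(530,300),(580,298))]:
    a=pix2w(d,*c(*l),.02); b=pix2w(d,*c(*r),.018);print(nm,a.round(4),b.round(4),((a+b)/2).round(4))
W=np.array([.5523,-.101]); yaw=.168
for yaw in (.165,.1684,.172):
    yv=np.array([-np.sin(yaw),np.cos(yaw)]); xv=np.array([yv[1],-yv[0]])
    F=W+.1*yv+.098*yv
    print('frame',F,'start',F+.039*xv-.055*yv,'end',F+.039*xv+.055*yv, 'ends',F+.039*xv-.075*yv,F+.039*xv+.075*yv)
E
```

```text
L [0.539  0.1718 0.022 ] [0.5527 0.1732 0.018 ] [0.5458 0.1725 0.02  ] 0.013786609710328086
R [0.5629 0.0258 0.022 ] [0.5761 0.0266 0.018 ] [0.5695 0.0262 0.02  ] 0.013190327963460879
[0.5548 0.1752 0.022 ]
[0.5794 0.0279 0.022 ]
[0.4831 0.0123 0.022 ]
[0.4578 0.1592 0.022 ]
far end [0.5439 0.173  0.02  ] [0.5578 0.1776 0.018 ] [0.5508 0.1753 0.019 ]
near end [0.5637 0.0353 0.02  ] [0.5785 0.0363 0.018 ] [0.5711 0.0358 0.019 ]
frame [0.51977804 0.09431083] start [0.56728223 0.04646367] end [0.54921448 0.15496968] ends [0.57056728 0.0267353 ] [0.54592943 0.17469805]
frame [0.51911417 0.09419913] start [0.56678077 0.04651375] end [0.5483442  0.15495771] ends [0.57013287 0.02679667] [0.54499209 0.1746748 ]
frame [0.51841167 0.0940784 ] start [0.56624963 0.04656493] end [0.54742278 0.15494182] ends [0.56967269 0.02686004] [0.54399971 0.1746467 ]
```

```bash
python3 - <<'E'
from h import *
plan([.4965,-.0083,.11],125)
E
```

```text
shift [ 0.0322 -0.0145 -0.3631] turn -0.677 jaw now 86.23 pos [0.5059 0.355  0.1419] j [-1.03  0.53  0.49  1.72 -0.29  0.96  1.08] F [-0.3  0.2 -0.5] w 0.149 t 13.88
```

move_arm(steps="0 -0.001 -0.01 0 255;0 -0.002 -0.03 -0.03 255;0 -0.003 -0.055 -0.09 255;0 -0.004 -0.08 -0.15 255;0 -0.005 -0.105 -0.21 255;0 -0.006 -0.13 -0.27 255;0 -0.007 -0.155 -0.33 255;0 -0.008 -0.18 -0.39 255;0 -0.009 -0.205 -0.45 255;0 -0.01 -0.23 -0.51 255")

```text
clock: 14.72
position: [0.5005, 0.1229, 0.142]
ee_rot: [-1.53, 0.965, 1.531]
force: [0.8, 0.3, -0.0]
width: 0.152
```

```bash
python3 - <<'E'
from h import *
plan([.4965,-.0083,.11],125)
E
```

```text
shift [ 0.0321  0.0602 -0.1166] turn -0.164 jaw now 115.59 pos [0.5005 0.1229 0.142 ] j [-0.65  0.36  0.39  1.97 -0.18  0.85  1.86] F [ 0.8  0.3 -0. ] w 0.152 t 14.72
```

move_arm(steps="0 0.012 -0.023 -0.05 255;0 0.024 -0.046 -0.09 255;0 0.035 -0.068 -0.12 255;0 0.045 -0.087 -0.15 255;0.01 0.052 -0.101 -0.16 255;0.02 0.057 -0.11 -0.164 255;0.028 0.06 -0.116 -0.164 255;0.032 0.06 -0.117 -0.164 255;0.032 0.06 -0.117 -0.164 255;0.032 0.06 -0.117 -0.164 255")

```text
clock: 15.55
position: [0.4973, -0.0057, 0.1105]
ee_rot: [-1.641, 0.857, 1.643]
force: [-0.2, -0.4, -0.5]
width: 0.151
```

```bash
python3 - <<'E'
from h import *
plan([.4965,-.0083,.065],125)
o=arm.observe(); M=R.from_rotvec(o['ee_rot']).as_matrix(); t=o['position']-.0865*M[:,1]+.021*M[:,0]; print('tip',t)
d=grab('side'); print(w2pix(d,t)); a=d['img'][200:310,260:400]; cv2.imwrite('pics/s11.png',cv2.resize(a,None,fx=5.5,fy=5.5,interpolation=cv2.INTER_CUBIC))
d=grab('top'); print(w2pix(d,t)); a=d['img'][180:280,290:390]; cv2.imwrite('pics/t11.png',cv2.resize(a,None,fx=6,fy=6,interpolation=cv2.INTER_CUBIC))
E
```

```text
shift [ 0.0455  0.0022 -0.0017] turn -0.002 jaw now 124.87 pos [ 0.4973 -0.0057  0.1105] j [-0.38  0.38  0.37  2.04 -0.2   0.76  2.29] F [-0.2 -0.4 -0.5] w 0.151 t 15.55
tip [0.56829036 0.04377056 0.08942928]
(np.float64(329.4640677269262), np.float64(233.1037585465395))
(np.float64(329.98581594120145), np.float64(229.37138902012208))
```

View pics/s11.png

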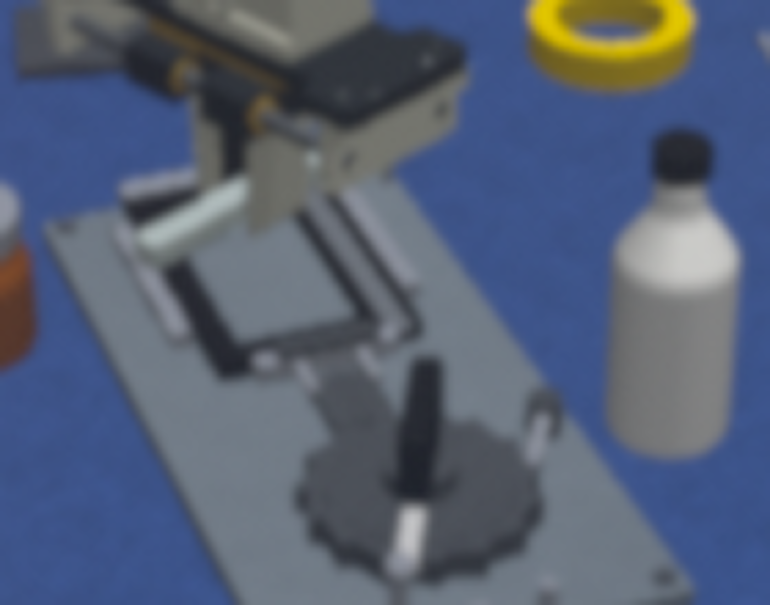

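View pics/t11.png

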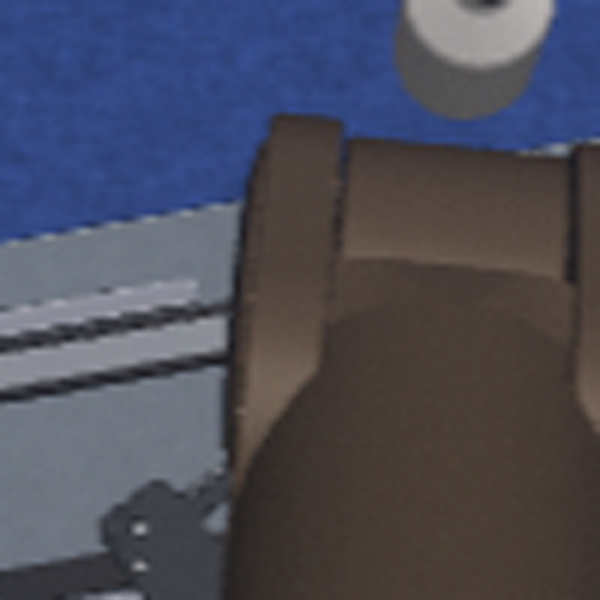

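```bash
python3 - <<'E'
from h import *
plan([.4838,.0189,.08],105)
E
```

```text
shift [ 0.031  -0.0024  0.0279] turn 0.348 jaw now 124.92 pos [ 0.4978 -0.0054  0.111 ] j [-0.38  0.38  0.37  2.04 -0.2   0.76  2.29] F [-0.2 -0.7 -0. ] w 0.148 t 15.65
```

move_arm(steps="0 0 0.005 0.06 255;0 0 0.012 0.14 255;0.005 -0.001 0.02 0.24 255;0.015 -0.002 0.026 0.32 255;0.025 -0.002 0.028 0.348 255;0.031 -0.002 0.028 0.348 255;0.031 -0.002 0.028 0.348 255;0.031 -0.002 0.028 0.348 255")

```text
clock: 16.32
position: [0.4832, 0.0176, 0.0796]
ee_rot: [-1.4, 1.074, 1.4]
force: [-0.1, 0.1, -0.6]
width: 0.152
```

```bash
cat >> h.py <<'E'
def tip(L=.0865,h=.021):
    o=arm.observe(); M=R.from_rotvec(o['ee_rot']).as_matrix(); return o['position']-L*M[:,1]+h*M[:,0]
E
python3 - <<'E'
from h import *
plan([.4838,.0189,.08],105)
t=tip(); print('tip',t)
d=grab('side'); print([(round((u-260)*5.5,1),round((v-200)*5.5,1)) for u,v in [w2pix(d,t)]]); a=d['img'][200:310,260:400]; cv2.imwrite('pics/s12.png',cv2.resize(a,None,fx=5.5,fy=5.5,interpolation=cv2.INTER_CUBIC))
plan([.4838,.0189,.08],105)
E
```

```text
shift [-0.0004 -0.001   0.0011] turn 0.0 jaw now 105.02 pos [0.4832 0.0176 0.0796] j [-0.48  0.42  0.43  2.1  -0.28  0.67  1.97] F [-0.1  0.1 -0.6] w 0.152 t 16.32
tip [0.56669378 0.0399616  0.0585184 ]
[(np.float64(380.5), np.float64(243.4))]
shift [-0.0001 -0.0007  0.0014] turn -0.001 jaw now 104.97 pos [0.4835 0.0174 0.0799] j [-0.48  0.42  0.43  2.1  -0.28  0.67  1.97] F [ 0.1 -0.2  0.2] w 0.151 t 16.37
```

View pics/s12.png

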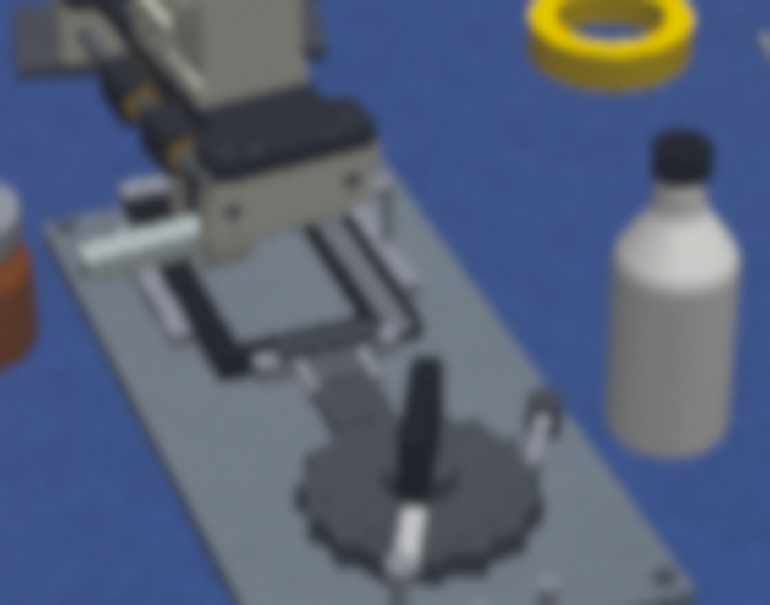

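```bash
python3 - <<'E'
from h import *
d=load('side'); a=d['img'][222:272,305:345]; cv2.imwrite('pics/s12c.png',cv2.resize(a,None,fx=14,fy=12,interpolation=cv2.INTER_CUBIC))
print(w2pix(d,[.56669378, 0.0399616,  0.0585184]))
E
```

```text
(np.float64(329.17425177083675), np.float64(244.26075619192946))
```

View pics/s12c.png

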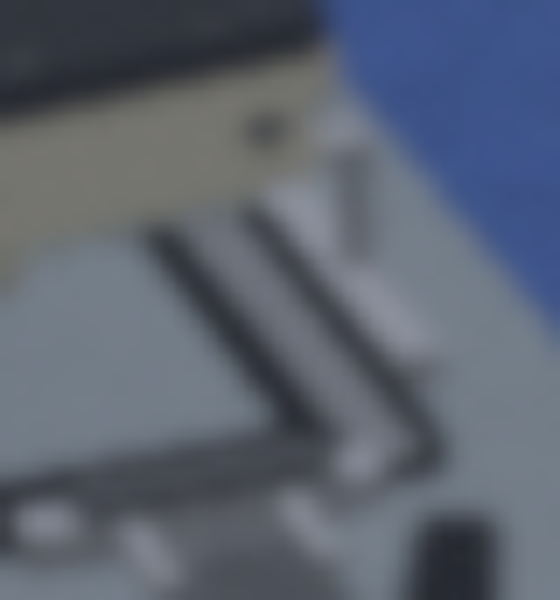

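move_arm(steps="0.008 -0.0007 0.0012 0 255;0.018 -0.0007 0.0012 0 255;0.026 -0.0007 0.0012 0 255;0.032 -0.0007 0.0012 0 255;0.033 -0.0007 0.0012 0 255;0.033 -0.0007 0.0012 0 255")

```text
clock: 16.87
position: [0.483, 0.0189, 0.046]
ee_rot: [-1.398, 1.076, 1.399]
force: [0.3, -0.7, -0.4]
width: 0.145
```

```bash
python3 - <<'E'
from h import *
plan([.4838,.0189,.04],105)
t=tip(.086); print('tip',t)
d=grab('side'); a=d['img'][222:272,305:345]; cv2.imwrite('pics/s13c.png',cv2.resize(a,None,fx=14,fy=12,interpolation=cv2.INTER_CUBIC))
E
```

```text
shift [ 0.006  -0.0008 -0.0002] turn -0.002 jaw now 104.89 pos [0.483  0.0189 0.046 ] j [-0.45  0.48  0.4   2.13 -0.32  0.6   2.01] F [ 0.3 -0.7 -0.4] w 0.145 t 16.87
tip [0.56609889 0.04101292 0.02491316]
```

View pics/s13c.png

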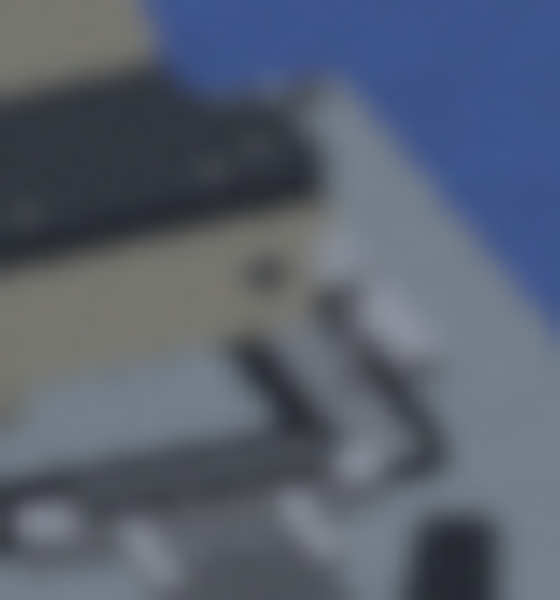

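```bash
python3 - <<'E'
from h import *
d=load('side'); a=d['img'][240:264,318:342]; a=cv2.resize(a,None,fx=24,fy=24,interpolation=cv2.INTER_NEAREST); a=cv2.normalize(a,None,0,255,cv2.NORM_MINMAX); cv2.imwrite('pics/s13d.png',a)
E
```

```text
(no output)
```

View pics/s13d.png

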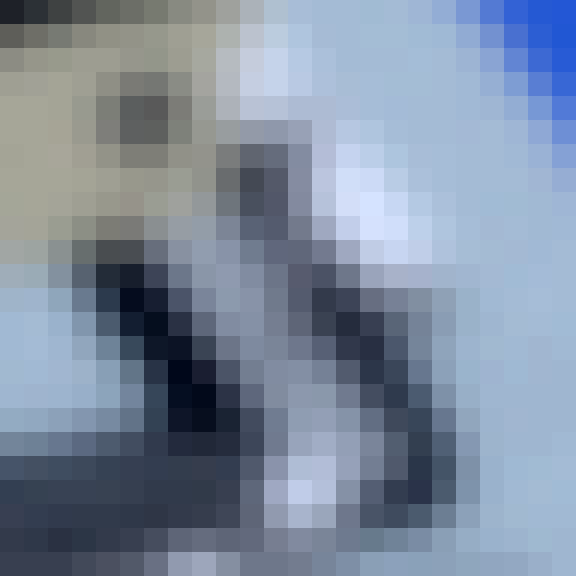

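move_arm(steps="0.001 -0.001 0 0 255;0.002 -0.001 0 0 255;0.003 -0.001 0 0 255;0.004 -0.001 0 0 255;0.005 -0.001 0 0 255;0.006 -0.001 0 0 255;0.006 -0.001 0 0 255")

```text
clock: 17.5
position: [0.4844, 0.0194, 0.0406]
ee_rot: [-1.398, 1.075, 1.398]
force: [-1.1, 0.3, -0.6]
width: 0.152
```

```bash
python3 - <<'E'
from h import *
plan([.4838,.0189,.04],105); print(tip(.086))
print(np.mean([arm.observe()['force'] for _ in range(5)],0))
E
```

```text
shift [ 0.0006  0.0007 -0.0004] turn -0.002 jaw now 104.91 pos [0.4844 0.0194 0.0406] j [-0.44  0.49  0.39  2.13 -0.33  0.58  2.01] F [-1.1  0.3 -0.6] w 0.152 t 17.5
[0.5674609  0.04153894 0.01953871]
[-1.07067562  0.30414811 -0.58832002]
```

move_arm(steps="0.0005 0 0 0 255;0.001 0 0 0 255;0.0015 0 0 0 255;0.002 0 0 0 255;0.002 0 0 0 255")

```text
clock: 17.92
position: [0.4845, 0.0194, 0.0387]
ee_rot: [-1.398, 1.075, 1.398]
force: [0.3, -0.4, -0.1]
width: 0.148
```

move_arm(steps="0 0 0 0 255;0 0 0 0 255")

```text
clock: 18.08
position: [0.4845, 0.0194, 0.0387]
ee_rot: [-1.398, 1.075, 1.398]
force: [-0.7, 0.3, -0.8]
width: 0.146
```

```bash
python3 - <<'E'
from h import *
plan([.4838,.0189,.04],105); print(tip(.086)); print(arm.observe()['ft_torque'])
E
```

```text
shift [-0.0013  0.0008 -0.0003] turn -0.002 jaw now 104.91 pos [0.4845 0.0194 0.0387] j [-0.44  0.49  0.39  2.13 -0.33  0.58  2.01] F [-0.7  0.3 -0.8] w 0.146 t 18.08
[0.5675999  0.04153445 0.01773076]
[ 0.03063283  0.09277321 -0.00785706]
```

move_arm(steps="0.0005 0 0 0 255;0.001 0 0 0 255;0.001 0 0 0 255")

```text
clock: 18.33
position: [0.4844, 0.0194, 0.0377]
ee_rot: [-1.398, 1.075, 1.398]
force: [-0.9, 0.2, 1.8]
width: 0.151
```

```bash
python3 - <<'E'
from h import *
plan([.4838,.0189,.04],105); print(tip(.086)); print(arm.observe()['ft_torque'])
E
```

```text
shift [-0.0023  0.0007 -0.0003] turn -0.002 jaw now 104.9 pos [0.4844 0.0194 0.0377] j [-0.44  0.49  0.38  2.13 -0.33  0.58  2.02] F [-0.9  0.2  1.8] w 0.151 t 18.33
[0.56749307 0.04148374 0.01669386]
[ 0.03812761  0.06782948 -0.000451  ]
```

```bash
cat > tr.py <<'E'
from h import *
import sys
def pose(s):
    # s 0..0.120 from start
    y0=np.radians(14.9); yaw=y0+np.radians(20)*min(1,s/.105)
    t=np.array([.5675,.0415])+s*np.array([-.1628,.9867])
    return t-.086*np.array([np.cos(yaw),np.sin(yaw)]),yaw
def table(s0,s1,n=10):
    p0,a0=pose(s0); yv=-np.array([np.cos(a0),np.sin(a0)]); zv=np.array([-np.sin(a0),np.cos(a0)])
    for k in range(1,n+1):
        p,a=pose(s0+(s1-s0)*k/n); q=p-p0; print(f'{q@yv:.4f} {q@zv:.4f} {-(a-a0):.3f}')
E
python3 - <<'E'
from tr import *
o=arm.observe(); print(R.from_rotvec(o['ee_rot']).as_matrix().round(4))
for i in range(5): print(i,pose(.024*i)); table(.024*i,.024*i+.024)
E
```

```text
[[-1.000e-04 -9.664e-01 -2.571e-01]
 [ 0.000e+00 -2.571e-01  9.664e-01]
 [-1.000e+00  1.000e-04  1.000e-04]]
0 (array([0.48439166, 0.01938658]), np.float64(0.26005405854715513))
-0.0002 0.0017 -0.008
-0.0005 0.0034 -0.016
-0.0007 0.0051 -0.024
-0.0010 0.0068 -0.032
-0.0012 0.0085 -0.040
-0.0015 0.0102 -0.048
-0.0018 0.0119 -0.056
-0.0020 0.0136 -0.064
-0.0023 0.0153 -0.072
-0.0026 0.0170 -0.080
1 (array([0.48251133, 0.03651384]), np.float64(0.3398405386383245))
-0.0004 0.0017 -0.008
-0.0009 0.0034 -0.016
-0.0013 0.0050 -0.024
-0.0017 0.0067 -0.032
-0.0022 0.0084 -0.040
-0.0026 0.0101 -0.048
-0.0031 0.0117 -0.056
-0.0035 0.0134 -0.064
-0.0040 0.0151 -0.072
-0.0045 0.0168 -0.080
2 (array([0.48114688, 0.05382349]), np.float64(0.4196270187294938))
-0.0006 0.0016 -0.008
-0.0012 0.0033 -0.016
-0.0018 0.0049 -0.024
-0.0025 0.0065 -0.032
-0.0031 0.0082 -0.040
-0.0037 0.0098 -0.048
-0.0044 0.0115 -0.056
-0.0050 0.0131 -0.064
-0.0057 0.0147 -0.072
-0.0064 0.0164 -0.080
3 (array([0.48028213, 0.07135608]), np.float64(0.4994134988206632))
-0.0008 0.0016 -0.008
-0.0016 0.0032 -0.016
-0.0024 0.0047 -0.024
-0.0032 0.0063 -0.032
-0.0040 0.0079 -0.040
-0.0048 0.0095 -0.048
-0.0057 0.0111 -0.056
-0.0065 0.0126 -0.064
-0.0073 0.0142 -0.072
-0.0082 0.0158 -0.080
4 (array([0.47989773, 0.08915071]), np.float64(0.5791999789118325))
-0.0010 0.0015 -0.008
-0.0019 0.0030 -0.016
-0.0029 0.0045 -0.024
-0.0039 0.0062 -0.030
-0.0049 0.0084 -0.030
-0.0059 0.0106 -0.030
-0.0068 0.0128 -0.030
-0.0078 0.0150 -0.030
-0.0088 0.0172 -0.030
-0.0097 0.0194 -0.030
```

move_arm(steps="0 -0.0002 0.0017 -0.008 255;0 -0.0005 0.0034 -0.016 255;0 -0.0007 0.0051 -0.024 255;0 -0.001 0.0068 -0.032 255;0 -0.0012 0.0085 -0.04 255;0 -0.0015 0.0102 -0.048 255;0 -0.0018 0.0119 -0.056 255;0 -0.002 0.0136 -0.064 255;0 -0.0023 0.0153 -0.072 255;0 -0.0026 0.017 -0.08 255")

```text
clock: 19.17
position: [0.4825, 0.0367, 0.0377]
ee_rot: [-1.456, 1.028, 1.456]
force: [-0.5, -1.8, 2.2]
width: 0.149
```

```bash
python3 - <<'E'
from tr import *
p,a=pose(.024)
plan([*p,.0377],np.degrees(a)+90); t=tip(.086,.0197); print(t, 'lat', (t[0]-.5675+.165*(t[1]-.0415)).round(4)); print(arm.observe()['ft_torque'])
E
```

```text
shift [ 0.      0.0001 -0.0002] turn 0.001 jaw now 109.54 pos [0.4825 0.0367 0.0377] j [-0.46  0.49  0.36  2.13 -0.31  0.57  2.04] F [-0.5 -1.8  2.2] w 0.149 t 19.17
[0.5635968  0.06548767 0.01802907] lat 0.0001
[-0.18411691  0.01324572 -0.0555918 ]
```

Tracking well, light contact (2 N). Continue.

move_arm(steps="0 -0.0004 0.0017 -0.008 255;0 -0.0009 0.0034 -0.016 255;0 -0.0013 0.005 -0.024 255;0 -0.0017 0.0067 -0.032 255;0 -0.0022 0.0084 -0.04 255;0 -0.0026 0.0101 -0.048 255;0 -0.0031 0.0117 -0.056 255;0 -0.0035 0.0134 -0.064 255;0 -0.004 0.0151 -0.072 255;0 -0.0045 0.0168 -0.08 255")

```text
clock: 20.0
position: [0.4812, 0.054, 0.0377]
ee_rot: [-1.512, 0.98, 1.512]
force: [-2.3, -1.4, 1.4]
width: 0.147
```

move_arm(steps="0 -0.0006 0.0016 -0.008 255;0 -0.0012 0.0033 -0.016 255;0 -0.0018 0.0049 -0.024 255;0 -0.0025 0.0065 -0.032 255;0 -0.0031 0.0082 -0.04 255;0 -0.0037 0.0098 -0.048 255;0 -0.0044 0.0115 -0.056 255;0 -0.005 0.0131 -0.064 255;0 -0.0057 0.0147 -0.072 255;0 -0.0064 0.0164 -0.08 255")

```text
clock: 20.83
position: [0.4804, 0.0716, 0.0377]
ee_rot: [-1.568, 0.929, 1.568]
force: [-0.9, -1.7, 2.6]
width: 0.15
```

```bash
python3 - <<'E'
from tr import *
p,a=pose(.072)
plan([*p,.0377],np.degrees(a)+90); t=tip(.086,.0197); print(t, 'lat', (t[0]-.5675+.165*(t[1]-.0415)).round(4)); print(arm.observe()['ft_torque'])
E
```

```text
shift [ 0.      0.0002 -0.0002] turn 0.001 jaw now 118.7 pos [0.4804 0.0716 0.0377] j [-0.5   0.49  0.32  2.12 -0.28  0.57  2.09] F [-0.9 -1.7  2.6] w 0.15 t 20.83
[0.55581827 0.11288871 0.01800988] lat 0.0001
[-0.08809044  0.07079546 -0.03201666]
```

move_arm(steps="0 -0.0008 0.0016 -0.008 255;0 -0.0016 0.0032 -0.016 255;0 -0.0024 0.0047 -0.024 255;0 -0.0032 0.0063 -0.032 255;0 -0.004 0.0079 -0.04 255;0 -0.0048 0.0095 -0.048 255;0 -0.0057 0.0111 -0.056 255;0 -0.0065 0.0126 -0.064 255;0 -0.0073 0.0142 -0.072 255;0 -0.0082 0.0158 -0.08 255")

```text
clock: 21.67
position: [0.48, 0.0894, 0.0377]
ee_rot: [-1.623, 0.876, 1.623]
force: [-0.7, -0.5, 1.6]
width: 0.148
```

move_arm(steps="0 -0.001 0.0015 -0.008 255;0 -0.0019 0.003 -0.016 255;0 -0.0029 0.0045 -0.024 255;0 -0.0039 0.0062 -0.03 255;0 -0.0049 0.0084 -0.03 255;0 -0.0059 0.0106 -0.03 255;0 -0.0068 0.0128 -0.03 255;0 -0.0078 0.015 -0.03 255;0 -0.0088 0.0172 -0.03 255;0 -0.0097 0.0194 -0.03 255")

```text
clock: 22.5
position: [0.4775, 0.1111, 0.0378]
ee_rot: [-1.643, 0.856, 1.643]
force: [-0.3, -1.0, 2.4]
width: 0.147
```

move_arm(steps="0 0 0 0 255;0 0 0 0 255;-0.002 0 0 0 255;-0.006 0 0 0 255;-0.012 0 0 0 255;-0.02 0 0 0 255;-0.035 0 0 0 255;-0.05 0 0 0 255;-0.065 0 0 0 255;-0.08 0 0 0 255")

```text
clock: 23.33
position: [0.4775, 0.1106, 0.1192]
ee_rot: [-1.643, 0.856, 1.642]
force: [0.8, 1.0, 0.1]
width: 0.151
```

```bash
python3 - <<'E'
from tr import *
plan([.5066,.3553,.143],86.2)
d=grab('side'); a=d['img'][200:310,260:400]; cv2.imwrite('pics/s14.png',cv2.resize(a,None,fx=5.5,fy=5.5,interpolation=cv2.INTER_CUBIC))
E
```

```text
shift [-0.0238 -0.164   0.184 ] turn 0.676 jaw now 124.94 pos [0.4775 0.1106 0.1192] j [-0.62  0.35  0.36  2.05 -0.18  0.77  2.03] F [0.8 1.  0.1] w 0.151 t 23.33
```

View pics/s14.png

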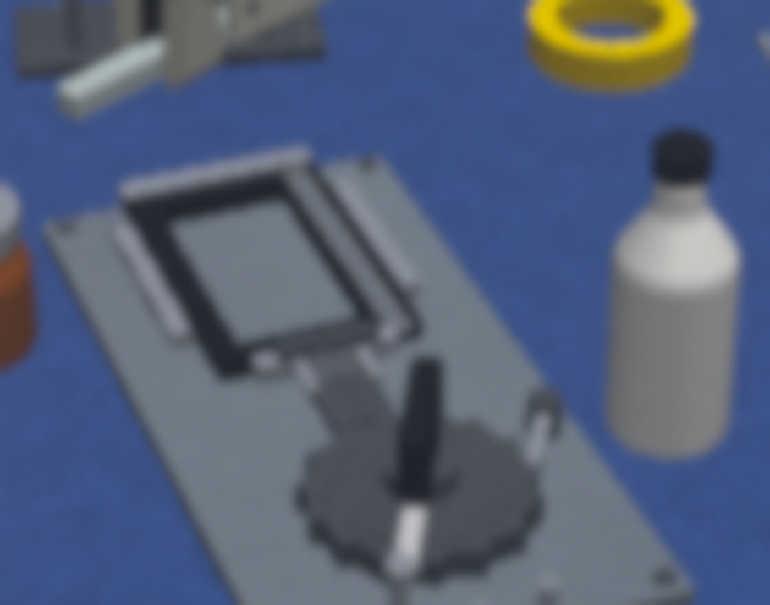

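move_arm(steps="-0.008 -0.008 0.01 0.02 255;-0.016 -0.024 0.028 0.07 255;-0.024 -0.043 0.048 0.14 255;-0.024 -0.062 0.07 0.22 255;-0.024 -0.082 0.092 0.31 255;-0.024 -0.102 0.114 0.4 255;-0.024 -0.12 0.135 0.49 255;-0.024 -0.137 0.154 0.57 255;-0.024 -0.15 0.169 0.63 255;-0.024 -0.158 0.178 0.66 255")

```text
clock: 24.22
position: [0.5044, 0.3504, 0.142]
ee_rot: [-1.171, 1.232, 1.172]
force: [-0.0, 0.8, -0.9]
width: 0.147
```

move_arm(steps="0 -0.002 0.002 0.01 255;0 -0.004 0.004 0.016 255;0 -0.0046 0.0047 0.016 255;0 -0.0046 0.0047 0.016 255;0 -0.0046 0.0047 0.016 255")

```text
clock: 24.63
position: [0.5102, 0.3503, 0.142]
ee_rot: [-1.16, 1.24, 1.16]
force: [0.1, -0.2, -0.2]
width: 0.149
```

```bash
python3 - <<'E'
from h import *
plan([.5066,.3553,.0429],86.2)
d=grab('side'); a=d['img'][130:220,250:390]; cv2.imwrite('pics/s15.png',cv2.resize(a,None,fx=5.5,fy=5.5,interpolation=cv2.INTER_CUBIC))
d=grab('wrist'); cv2.imwrite('pics/w15.png',d['img'])
for i in range(3): plan([.5066,.3553,.0429],86.2); d=grab('wrist')
E
```

```text
shift [0.0991 0.0039 0.0047] turn -0.001 jaw now 86.16 pos [0.5102 0.3503 0.142 ] j [-1.02  0.53  0.5   1.72 -0.3   0.96  1.09] F [ 0.1 -0.2 -0.2] w 0.149 t 24.63
shift [0.099  0.0037 0.0044] turn -0.001 jaw now 86.17 pos [0.51   0.3507 0.1419] j [-1.02  0.53  0.5   1.72 -0.3   0.96  1.09] F [ 0.1  0.5 -0.5] w 0.149 t 24.73
shift [0.099  0.0036 0.0041] turn -0.0 jaw now 86.18 pos [0.51   0.3509 0.1419] j [-1.02  0.53  0.5   1.72 -0.3   0.96  1.09] F [ 0.1 -0.8 -0.6] w 0.15 t 24.78
shift [0.099  0.0036 0.0039] turn -0.0 jaw now 86.2 pos [0.5099 0.3511 0.1419] j [-1.02  0.53  0.5   1.72 -0.3   0.96  1.09] F [ 0.5 -0.4 -1.6] w 0.147 t 24.83
```

View pics/w15.png

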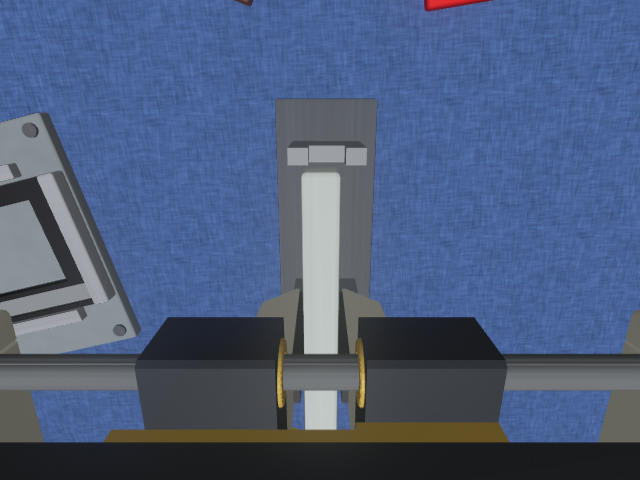

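View pics/s15.png

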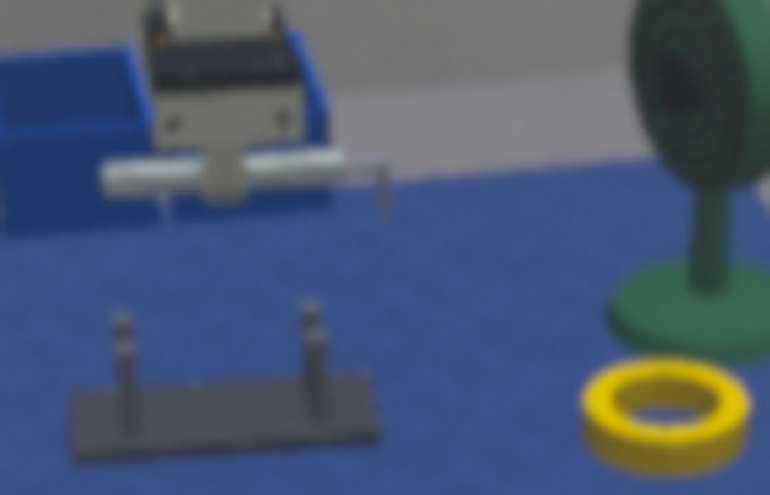

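move_arm(steps="0 0.0015 0.0015 0 255;0 0.0035 0.0033 0 255;0.01 0.0035 0.0033 0 255;0.025 0.0035 0.0033 0 255;0.04 0.0035 0.0033 0 255;0.052 0.0035 0.0033 0 255;0.055 0.0035 0.0033 0 255;0.055 0.0035 0.0033 0 255;0.055 0.0035 0.0033 0 255;0.055 0.0035 0.0033 0 255")

```text
clock: 25.72
position: [0.5071, 0.3554, 0.0874]
ee_rot: [-1.16, 1.238, 1.16]
force: [0.7, -0.3, -0.4]
width: 0.149
```

```bash
python3 - <<'E'
from h import *
plan([.5066,.3553,.0429],86.2)
d=grab('wrist'); cv2.imwrite('pics/w16.png',d['img'])
E
```

```text
shift [ 0.0445  0.0005 -0.0002] turn 0.0 jaw now 86.22 pos [0.5071 0.3554 0.0874] j [-1.01  0.6   0.46  1.77 -0.34  0.86  1.11] F [ 0.7 -0.3 -0.4] w 0.149 t 25.72
```

View pics/w16.png

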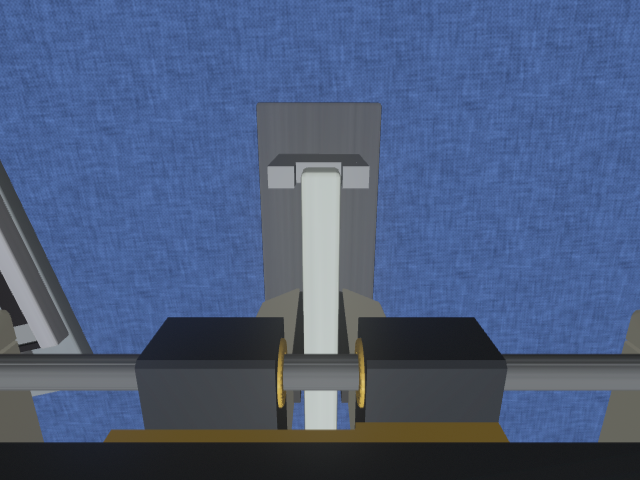

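move_arm(steps="0.01 0.0003 0 0 255;0.02 0.0003 0 0 255;0.03 0.0003 0 0 255;0.037 0.0003 0 0 255;0.04 0.0003 0 0 255;0.042 0.0003 0 0 255;0.043 0.0003 0 0 255;0.043 0.0003 0 0 255;0.043 0.0003 0 0 255")

```text
clock: 26.52
position: [0.5065, 0.3553, 0.044]
ee_rot: [-1.16, 1.239, 1.16]
force: [0.6, 0.1, -0.9]
width: 0.148
```

```bash
python3 - <<'E'
from h import *
plan([.5066,.3553,.0429],86.2)
E
```

```text
shift [ 0.0011 -0.0001 -0.    ] turn 0.0 jaw now 86.22 pos [0.5065 0.3553 0.044 ] j [-0.99  0.65  0.43  1.8  -0.37  0.78  1.14] F [ 0.6  0.1 -0.9] w 0.148 t 26.52
```

move_arm(steps="0.0005 0 0 0 255;0.001 0 0 0 255;0.0013 0 0 0 255;0.0013 0 0 0 255;0.0013 0 0 0 200;0.0013 0 0 0 150;0.0013 0 0 0 110;0.0013 0 0 0 110;0.0013 0 0 0 110;0.0013 0 0 0 110")

```text
clock: 27.35
position: [0.5062, 0.3552, 0.0424]
ee_rot: [-1.161, 1.24, 1.161]
force: [0.1, -0.4, 0.3]
width: 0.524
```

move_arm(steps="0 0 0 0 110;0 0 0 0 110;-0.005 0 0 0 110;-0.015 0 0 0 110;-0.03 0 0 0 110;-0.05 0 0 0 110;-0.075 0 0 0 110;-0.1 0 0 0 110;-0.13 0 0 0 110;-0.15 0 0 0 110")

```text
clock: 28.18
position: [0.5071, 0.3553, 0.1962]
ee_rot: [-1.16, 1.237, 1.159]
force: [1.0, 0.6, 0.4]
width: 0.572
```

```bash
python3 - <<'E'
from h import *
plan([.5066,.3553,.2],86.2)
d=grab('wrist'); cv2.imwrite('pics/w17.png',d['img'])
d=grab('side'); cv2.imwrite('pics/s17.png',d['img'][100:340,180:500].repeat(2,0).repeat(2,1))
d=grab('top'); a=d['img'][190:310,255:445]; cv2.imwrite('pics/t17.png',cv2.resize(a,None,fx=4.2,fy=4.2,interpolation=cv2.INTER_CUBIC))
E
```

```text
shift [-0.0038  0.0005 -0.    ] turn -0.0 jaw now 86.2 pos [0.5071 0.3553 0.1962] j [-1.05  0.48  0.52  1.66 -0.27  1.07  1.05] F [1.  0.6 0.4] w 0.572 t 28.18
```

View pics/w17.png

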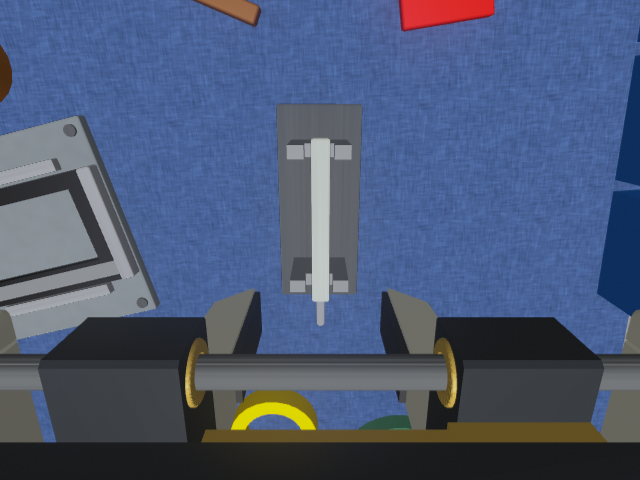

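View pics/s17.png

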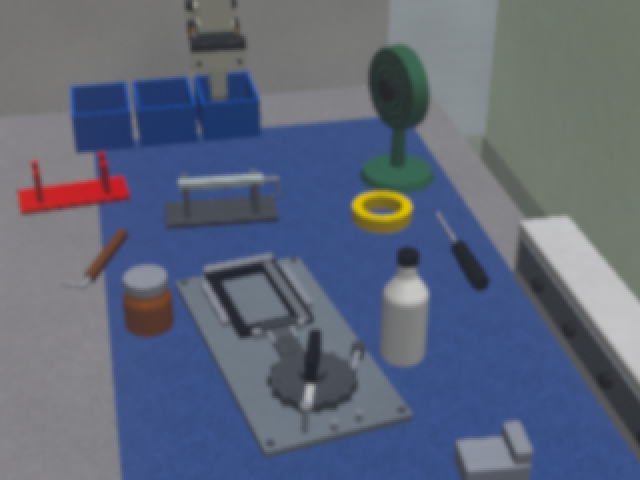

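View pics/t17.png

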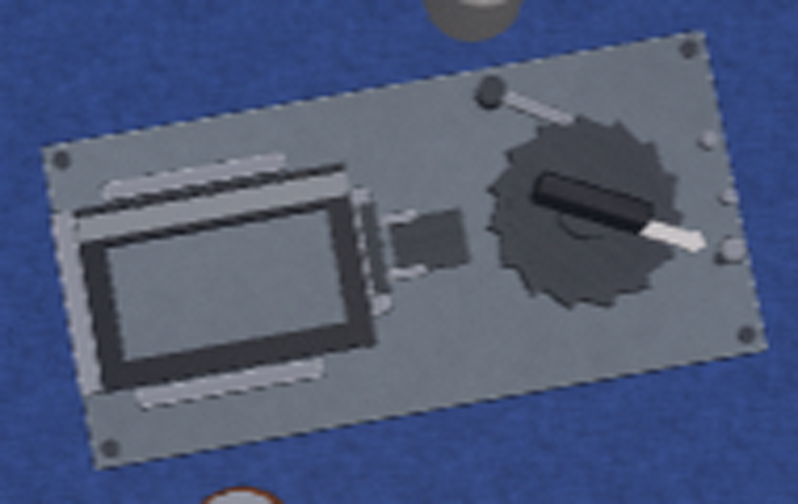

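Everything is as wanted: the pointer is at the ball pin, the frame is against the stop, and the stylus lies in both notches. I'll let the arm settle, then hand in.

move_arm(steps="0 0 0 0 110;0 0 0 0 110;0 0 0 0 110;0 0 0 0 110")

```text
clock: 28.67
position: [0.5058, 0.3549, 0.1915]
ee_rot: [-1.161, 1.241, 1.161]
force: [0.7, -0.0, 0.3]
width: 0.568
```

```bash
python3 - <<'E'
from h import *
print(arm.sign_off())
E
```

```text
the job is handed in; nothing more can be done
None
```

The job is done and handed in at 28.7 s of the 72 s allowed.

- **Clamp:** I turned the knob five teeth clockwise, going about 0.2 rad past the last one before letting go. It sprang back, and the final pictures show the pointer at the ball-headed pin and the frame against its end stop.
- **Seam:** I guided the stylus tip along the far bar's channel from about 5 mm before the seam start to about 5 mm past its end. It moved at about 3 cm/s, and the downward force read 1.4–2.6 N at the checks between moves.
- **Stylus and bench:** The stylus is back in both notches of its rest with the gripper clear. The bottle, jar, tape roll and block look to be where they were.

**Checks that were weak or disagreed:**
- The side camera placed both the tip and the frame about 2–5 mm off from the top camera. I took this as a calibration bias.
- The arm and gripper hid the tip during the stroke. That it was in the channel rests on its computed position and on the height and force at contact, not on a direct view.

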